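# Load wet-lacquered carvings into the drying box with a spatula

## Task

The carvings on the little footed trays are freshly lacquered, so put them away from the dust: raise the sash of the clear drying box by its handle, then use the spatula to slide under each tray on the bench, lift it and set it down upright on the floor of the box, fully inside and none on top of another. When all trays are in, lay the spatula back down flat on its cork mat, grip and blade both over it, lower the sash until it is fully shut, and only then lay the wooden bar from the box's roof across the forks on top of the two sash posts. Do not touch the trays with the gripper's fingers, and leave the jar, hammer and cup alone.

Things in the scene. Friction and masses are not known exactly. Their poses are not given: they have to be found in the camera images.
- box_floor (a point): centre of the inner floor's top in the fixed clear drying box with a roof. x points from the open mouth inwards, z up. Inside: x -75 (mouth) to +75 mm, y -170 to +170, 130 high. The floor is 10 mm above the bench, no lip at the sill; roof top 144 above the bench. Sash plane x = -85; guide posts with forks, 20 wide, 216 high, stand at x -106 to -68, y = +-184 mm
- sash_handle (a point): centre of the sash's handle: a level brass bar 14 x 14 mm, 130 long (along its y, which is the box's y), on two stubs at y = +-55 mm, 35 mm above the sash's top edge, free on both sides; 180 mm above the bench when shut. It can be pinched from above, closing along x
- sash (a joint): height of the sash above shut: 0 shut, 0.12 m fully raised, straight up. A clear pane over the whole mouth, rails 12 mm thick; lower edge 10 mm above the bench when shut, so 130 mm when fully raised. 0.35 kg; friction holds it at any height (about 11 N to raise, 4 N to lower)
- spatula: cranked steel spatula with upright wooden grip block, blade towards +x, lying on the mat. Origin: under the grip, on the plane of the blade's underside; z up. Grip 22 wide (y), x -50 to 34, z 22 to 62 mm; foot 70 wide (y), 6 high under its rear (x -47 to -33). Neck 26 wide slopes from (x 28, z 28) to (x 115, z 2). Blade 40 wide, 3 thick, x 110 to 220. 110 g, balance near x = 37
- spatula_blade (a point): centre of the top face of the spatula's blade, 165 mm ahead of the spatula's origin along its x and 3 mm above its underside
- bar: wooden keeper bar 18 (x) x 420 (y) x 20 (z) mm, 150 g, lying on the box's clear roof, roughly along the box's y. Origin: centre of its underside
- bar_seat (a point): midpoint between the two brass forks on the sash posts, on the level of their floors, 200 mm above the bench; axes as box_floor's. Each fork, at y = +-184 mm, is 20 wide (y), open upwards, with lips 30 mm apart along x and 10 mm high. The bar laid across them lies along y, just above the shut sash's handle
- mat: a fixed cork mat for the spatula, 320 (x) x 110 (y) x 4 mm. Origin: centre of its underside, on the bench; its top is at z = 4 mm
- tray_a: a drying tray, may be absent: plywood deck 80 (x) x 76 (y) x 6 mm, its top 22 above the soles, on four feet, 10 (x) x 8 (y) mm, 16 high, flush with its corners, leaving a gap 60 wide and 16 high under the deck from all four sides, both along x and along y. 70 g. On top a round pale boss 48 mm across, under 13 mm high. Origin: centre of the underside at the soles; z up
- tray_b: a drying tray, may be absent: plywood deck 80 (x) x 76 (y) x 6 mm, its top 22 above the soles, on four feet, 10 (x) x 8 (y) mm, 16 high, flush with its corners, leaving a gap 60 wide and 16 high under the deck from all four sides, both along x and along y. 70 g. On top two dark wooden knife scales 60 x 16 mm side by side, under 13 mm high. Origin: centre of the underside at the soles; z up
- tray_c: a drying tray, may be absent: plywood deck 80 (x) x 76 (y) x 6 mm, its top 22 above the soles, on four feet, 10 (x) x 8 (y) mm, 16 high, flush with its corners, leaving a gap 60 wide and 16 high under the deck from all four sides, both along x and along y. 70 g. On top a bent pale rod 12 mm thick, under 13 mm high. Origin: centre of the underside at the soles; z up
- glue: bystander: amber glue jar 56 mm across, 90 high; origin centre of its underside
- hammer: bystander: small hammer 220 mm long lying on the bench
- cup: bystander: blue cup 72 mm across, 85 high; origin centre of its underside
Not all that is in view belongs to the job. Leave any blue or green look-alike of the tray_a alone.

How it is judged:
On the way, in this order (a step that is already met when the one before it is completed fails the run):
1. the sash is raised (value of joint sash above 0.09 m), for 0.2 s.
2. all trays present stand upright on the floor of the box, fully inside (x of tray_a in the frame of box_floor between -0.042 and 0.042 m and y of tray_a in the frame of box_floor between -0.14 and 0.14 m and z of tray_a in the frame of box_floor between -0.005 and 0.005 m and angle between each of tray_a, tray_b, tray_c's own z axis and vertical below 0.1 rad and linear speed of each of tray_a, tray_b, tray_c below 0.03 m/s and x of tray_b in the frame of box_floor between -0.042 and 0.042 m and y of tray_b in the frame of box_floor between -0.14 and 0.14 m and z of tray_b in the frame of box_floor between -0.005 and 0.005 m and x of tray_c in the frame of box_floor between -0.042 and 0.042 m and y of tray_c in the frame of box_floor between -0.14 and 0.14 m and z of tray_c in the frame of box_floor between -0.005 and 0.005 m), for 0.3 s.
3. the sash is fully shut again, the trays inside (all of step 2 and value of joint sash below 0.006 m), for 0.2 s.
At the end, for the whole second after the job is handed in: every tray present still, upright (0.1 rad), on the box floor (5 mm), centre 33 mm or more inside the sill; the spatula flat and still on the mat, grip and blade centres over it; the sash within 6 mm of shut; the bar still in both forks (within 10 mm across, 22 mm lengthwise, 4 mm in height) (all of step 3 and z of spatula in the frame of mat between -0.002 and 0.009 m and z of spatula_blade in the frame of mat below 0.013 m and angle between spatula's own z axis and vertical below 0.1 rad and x of spatula in the frame of mat between -0.16 and 0.16 m and x of spatula_blade in the frame of mat between -0.16 and 0.16 m and y of spatula in the frame of mat between -0.055 and 0.055 m and y of spatula_blade in the frame of mat between -0.055 and 0.055 m and linear speed of each of spatula, bar below 0.03 m/s and x of bar in the frame of bar_seat between -0.01 and 0.01 m and y of bar in the frame of bar_seat between -0.022 and 0.022 m and z of bar in the frame of bar_seat between -0.004 and 0.004 m and angle between the y axis of bar and the y axis of bar_seat, either way round below 0.06 rad); the robot touches nothing.
It fails at once if the gripper's fingers press on a tray (contact force between the fingers and tray_a above 1 N or contact force between the fingers and tray_b above 1 N or contact force between the fingers and tray_c above 1 N).
It fails at once if a bystander (jar, hammer, cup) is moved more than 30 mm (distance of any of hammer, glue, cup from where it was at the start of the episode above 0.03 m).
Of tray_a, tray_b, tray_c only 2 to 3 are there at a start; the rules pass over those that are not, and their reading is None.
At some moment in a run one of tray_a, tray_b, tray_c, spatula may be knocked a few centimetres aside while the robot is not near it.
It also fails if it takes over 210 s, if anything falls off the work surface, if the arm or the gripper's body presses on something with over 40 N, if the wrist force passes 120 N, or if a joint passes its speed limit or range.

## Robot

A 6-joint arm with a two-finger parallel gripper is mounted at the origin on the work surface. World frame = base frame: x ahead of the robot, y to its left, z up, the work surface at z = 0. Lengths are in m, angles in rad, forces in N, time in s.
With the tool pointing down it reaches from about 0.425 to 0.95 m from the base axis. Payload 3.5 kg.
Tool frame: the origin (TCP) lies on the mounting face of the last link; the fingertips stand 173 mm ahead of it and the grasp point (between the pads) lies 155 mm ahead of it; z points along the fingers, y is the line along which they close (so a half turn about z gives the same grasp; the last joint's range is limited). The gripper opens to 85 mm and grips with 20 to 120 N. Pads are 22 mm wide; open, the fingers measure 114 mm over their backs; the gripper's body (76 mm by 85 mm) begins 54 mm behind the grasp point. The pads swing forward as they close: fully open they stand 13 mm farther back than shut.
Start: joints at [0.976, 0.286, 1.577, -0, 1.279, -0.15], TCP at [0.29, 0.609, 0.405] pointing down, gripper open.
Joint ranges: [-2.77, 2.77], [-0.9, 2.22], [0.21, 2.48], [-1.53, 4.67], [0.24, 2.81], [-2.84, 2.84]. Speed limits (rad/s): [2.79, 2.79, 3.14, 3.14, 3.14, 3.14].

## Interface

Orientations are given as a rotation vector (axis times angle).
In Python, from cell import manip gives the robot as it stands.
- The arm moves only by the tool play_rows, never from a script. Its argument "series" is a list of rows, each a list of 7 numbers: the turn, a rotation vector about the tool's x, y, z in degrees, then the shift along the tool's x, y, z in m, then the opening, from -1 (shut) to 1 (fully open). In form: [[rx, ry, rz, tx, ty, tz, claw], ...]. A call has exactly 5 rows; each row is the pose to reach, as a shift and turn from the pose commanded when the call began, along the tool's axes at that moment; what a row does not reach only later rows make up. A row lasts 1/12 s, in which the tool goes at most 41.7 mm and 7.16 degrees, less where a joint would pass 70% of its speed; a pose out of reach is approached as far as the arm can. A call with a gripper value outside its range is refused whole. The fingers move at their own pace and stop on an object; "squeeze" is the grip in N (left out, the last holds). Time passes only in rows, so rows that repeat a pose let the fingers close, or fill a call up. It gives the time, the measured TCP pose, the force, the opening and the grip force at its end, in the units of the state.
- manip.state(): the state, without advancing time (a new reading comes with each control period).
- manip.grab_frame(name): name is "scene" or "side" or "wrist"; returns a dict with "image" (400x640x3 uint8, blue, green, red), "camera_matrix" (3x3 intrinsics, pixels), "R" (3x3) and "t" (3): a world point X has camera coordinates R X + t. Camera axes: x right, y down, z forward; pixel columns grow to the right and rows downward; lengths in m; the calibration is good to about 2 mm. A picture is of the moment at which its call begins. There is no depth.
- manip.hand_in(): hands the job in; it is judged then, once.
The state is a dict: "time_s": time; "joint_positions": joint angles; "qd": joint speeds; "effort": joint torques, N m; "position": TCP position; "eef_rot": TCP orientation; "wrist_force": force on the tool from outside, world axes, zero at the start; "wrist_torque": the same for the moment, N m; "opening": finger opening in m; "gripper_force": force on a finger pad.
Only numpy, scipy, OpenCV 4.12 (cv2) and the standard library are available. Lean on these libraries where they do the work, as an engineer would, in place of code of your own. Each camera call takes 0.05 s, during which the arm holds its last target. There are 200 camera calls.

## Working session

There is one attempt and no reset: what is moved stays moved. The work goes in short steps, Python scripts to look and compute and a tool call to move; the robot and the scene stay as the last step left them, time stands still between calls to the robot, and variables do not carry over. Pictures are saved under pics/ and viewed, at most 14 in all, crops included, and the job is handed in when it is done.

Besides the shell and the picture viewer there is one more tool, called after "Call:" as name(argument=value, ...) on one line, values as JSON. play_rows: Moves the arm, as the interface text tells. Its arguments: {"type":"object","properties":{"series":{"type":"array"},"squeeze":{"type":"number"}},"required":["series"]}

```bash
ls; mkdir -p pics
python3 - <<'E'
from cell import manip
import cv2,numpy as np
s=manip.state();print({k:np.round(v,3) for k,v in s.items()})
for n in ["scene","side"]:
    f=manip.grab_frame(n);cv2.imwrite(f"pics/{n}0.png",f["image"]);print(n,f["camera_matrix"].round(1).tolist(),f["R"].round(3).tolist(),f["t"].round(3).tolist(),(-f["R"].T@f["t"]).round(3))
E
```

```text
pics
{'time_s': np.float64(0.0), 'joint_positions': array([ 0.976,  0.287,  1.578,  0.   ,  1.279, -0.15 ]), 'qd': array([ 0.001, -0.001,  0.002, -0.001, -0.   , -0.001]), 'effort': array([ 0.0000e+00, -4.0599e+01, -2.9262e+01, -0.0000e+00,  6.0000e-03,
        0.0000e+00]), 'position': array([0.29 , 0.609, 0.403]), 'eef_rot': array([-0.693, -3.063,  0.004]), 'wrist_force': array([0.217, 0.155, 0.56 ]), 'wrist_torque': array([-0.005, -0.029, -0.02 ]), 'gripper_force': np.float64(0.0), 'opening': np.float64(0.086)}
scene [[387.9, 0.0, 319.2], [0.0, 387.9, 202.2], [0.0, 0.0, 1.0]] [[-0.812, 0.584, 0.008], [0.447, 0.63, -0.635], [-0.375, -0.512, -0.773]] [0.412, -0.181, 1.376] [0.932 0.579 0.944]
side [[517.5, 0.0, 318.4], [0.0, 517.5, 201.4], [0.0, 0.0, 1.0]] [[0.987, -0.16, 0.007], [-0.118, -0.756, -0.644], [0.109, 0.635, -0.765]] [-0.528, 0.192, 1.716] [ 0.357 -1.029  1.44 ]
```

View pics/scene0.png

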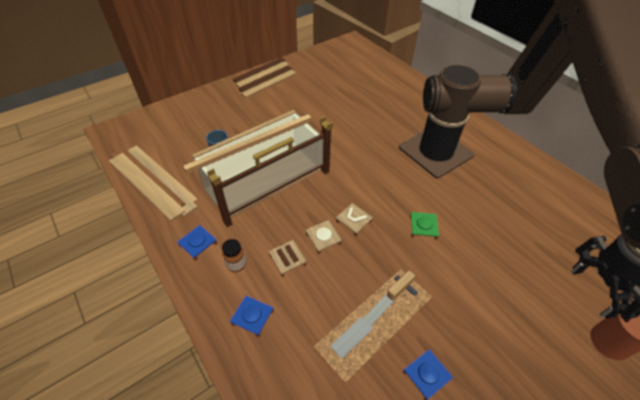

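View pics/side0.png

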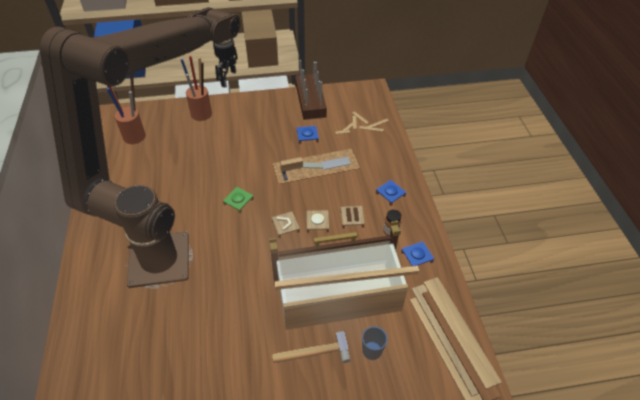

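Run:
```python
import cv2
a=cv2.imread("pics/scene0.png")[100:300,180:400];cv2.imwrite("pics/c1.png",cv2.resize(a,(660,600),interpolation=3))
b=cv2.imread("pics/side0.png")[140:340,220:440];cv2.imwrite("pics/c2.png",cv2.resize(b,(660,600),interpolation=3))
```

```text
(no output)
```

View pics/c1.png

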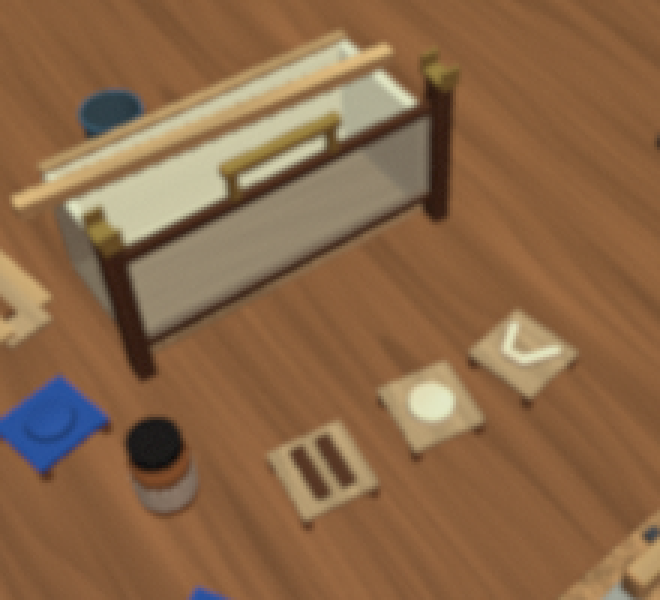

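View pics/c2.png

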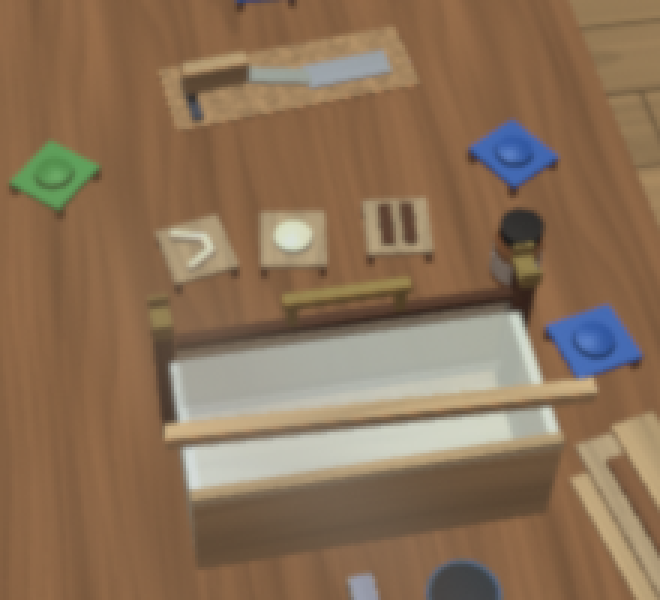

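```bash
cat > h.py <<'E'
import numpy as np,cv2
C={"scene":(387.9,319.2,202.2),"side":(517.5,318.4,201.4)}
def load():
    import pickle;return pickle.load(open("cal.pkl","rb"))
def ray(f,p):
    K,R,t=f["camera_matrix"],f["R"],f["t"];d=R.T@np.linalg.inv(K)@np.array([p[0],p[1],1.]);return -R.T@t,d/np.linalg.norm(d)
def onz(f,p,z):
    o,d=ray(f,p);return o+d*(z-o[2])/d[2]
def tri(f1,p1,f2,p2):
    A=np.zeros((3,3));b=np.zeros(3);L=[]
    for f,p in((f1,p1),(f2,p2)):
        o,d=ray(f,p);P=np.eye(3)-np.outer(d,d);A+=P;b+=P@o;L.append((P,o))
    X=np.linalg.solve(A,b);return X,[np.linalg.norm(P@(X-o)) for P,o in L]
def proj(f,X):
    x=f["camera_matrix"]@(f["R"]@np.array(X)+f["t"]);return x[:2]/x[2]
E
python3 - <<'E'
from cell import manip
import pickle,numpy as np
pickle.dump({n:{k:v for k,v in manip.grab_frame(n).items() if k!="image"} for n in("scene","side")},open("cal.pkl","wb"))
from h import *
c=load();S,D=c["scene"],c["side"]
s=lambda u,v:(180+u/3-.33,100+v/3-.33); d=lambda u,v:(220+u/3-.33,140+v/3-.33)
def rect(n,P,f,z,m):
    X=np.array([onz(f,m(*p),z)[:2] for p in P])
    e=[X[(i+1)%4]-X[i] for i in range(4)]
    print(n,X.mean(0).round(4),[(round(np.linalg.norm(v)*1e3),round(np.degrees(np.arctan2(v[1],v[0])),1)) for v in e])
rect("b",[(268,463),(339,423),(378,487),(307,517)],S,.022,s)
rect("a",[(379,399),(445,362),(484,427),(416,449)],S,.022,s)
rect("c",[(469,352),(518,312),(578,354),(528,397)],S,.022,s)
rect("b'",[(363,200),(428,198),(433,249),(365,254)],D,.022,d)
rect("a'",[(260,212),(326,210),(327,264),(260,268)],D,.022,d)
rect("c'",[(155,233),(217,215),(238,266),(176,281)],D,.022,d)
rect("mat",[(160,67),(400,27),(418,84),(178,128)],D,.004,d)
rect("blade",[(308,72),(383,53),(390,70),(311,86)],D,.007,d)
for n,a,b in [("forkR",(438,75),(160,310)),("forkL",(103,230),(525,262)),("hL",(224,172),(409,286)),("hR",(338,122),(286,298)),("barR",(386,50),(168,432)),("barL",(16,202),(594,387))]:
    print(n,*tri(S,s(*a),D,d(*b)))
for n,p in [("g0",(183,72)),("g1",(247,60))]: print(n,onz(D,d(*p),.066))
E
```

```text
b [0.6691 0.075 ] [(78, np.float64(179.3)), (79, np.float64(83.3)), (70, np.float64(-9.3)), (69, np.float64(-90.6))]
a [0.5469 0.0757] [(78, np.float64(179.2)), (84, np.float64(79.4)), (69, np.float64(-14.6)), (67, np.float64(-93.4))]
c [0.4329 0.075 ] [(73, np.float64(-170.6)), (78, np.float64(101.0)), (74, np.float64(9.0)), (78, np.float64(-80.0))]
b' [0.666  0.0703] [(77, np.float64(-6.6)), (77, np.float64(-98.0)), (79, np.float64(176.4)), (81, np.float64(80.8))]
a' [0.5427 0.0697] [(78, np.float64(-6.6)), (80, np.float64(-99.1)), (77, np.float64(175.4)), (82, np.float64(81.7))]
c' [0.4299 0.072 ] [(76, np.float64(11.8)), (79, np.float64(-79.7)), (73, np.float64(-171.9)), (75, np.float64(102.7))]
mat [0.5835 0.3462] [(322, np.float64(4.5)), (106, np.float64(-89.1)), (313, np.float64(-174.8)), (110, np.float64(95.8))]
blade [0.6582 0.3418] [(104, np.float64(10.6)), (32, np.float64(-84.8)), (106, np.float64(-173.2)), (25, np.float64(89.3))]
forkR [ 0.37953201 -0.14144989  0.20421515] [np.float64(0.0035171406698218553), np.float64(0.0035171406698218492)]
forkL [ 0.74397766 -0.13904698  0.20608291] [np.float64(0.0014346652658878017), np.float64(0.0014346652658874682)]
hL [ 0.62251683 -0.14652767  0.20158838] [np.float64(0.0003319249372758463), np.float64(0.0003319249372760355)]
hR [ 0.50031024 -0.14279052  0.20222436] [np.float64(0.00012719857745479839), np.float64(0.00012719857745478055)]
barR [ 0.37050686 -0.25034015  0.15974239] [np.float64(0.0007393371610014023), np.float64(0.0007393371610015897)]
barL [ 0.78442762 -0.26433209  0.16007606] [np.float64(0.000185986074930847), np.float64(0.0001859860749308581)]
g0 [0.44398508 0.3134056  0.066     ]
g1 [0.52480345 0.3218997  0.066     ]
```

Scene: three real trays, scene px c (355,217), a (323,235), b (287,257). The blue look-alikes at (197,241), (252,315), (428,373) and the green one at (425,224) are to be left alone. The close crops show pale boss, knife scales and bent rod on plywood, which confirms the choice. The sash handle looks about 2 cm above its shut height.

Call:
play_rows(series=[[0,0,-5.1,-0.024,-0.024,0,1],[0,0,-10.2,-0.048,-0.048,0,1],[0,0,-15.3,-0.072,-0.072,0,1],[0,0,-20.4,-0.096,-0.096,0,1],[0,0,-25.5,-0.12,-0.12,0,1]])

```text
time_s: 0.62
position: [0.3472, 0.4479, 0.4044]
eef_rot: [0.008, -3.141, 0.001]
wrist_force: [-0.1, 0.5, 0.7]
opening: 0.0853
gripper_force: 0.0
```

```bash
cat >> h.py <<'E'
from scipy.spatial.transform import Rotation as Ro
def st():
    from cell import manip
    s=manip.state();R=Ro.from_rotvec(s["eef_rot"]).as_matrix();p=s["position"]
    print("t",round(s["time_s"],2),"TCP",p.round(4),"G",(p+.155*R[:,2]).round(4),"ythe",round(np.degrees(np.arctan2(R[1,1],R[0,1])),2),"zax",R[:,2].round(4),"F",s["wrist_force"].round(1),"op",round(s["opening"],4),"gf",round(s["gripper_force"],1),"q",s["joint_positions"].round(2))
    return p,R
def go(G,th):
    "shift in tool axes to put grasp point at G with tool y at th deg, tool down"
    p,R=st();t=np.radians(th);Rt=np.array([[-np.sin(t),np.cos(t),0],[np.cos(t),np.sin(t),0],[0,0,-1]]).T
    rt=np.column_stack([[-np.sin(t),np.cos(t),0],[np.cos(t),np.sin(t),0],[0,0,-1]])
    pt=np.array(G)+[0,0,.155]
    print("ROT",np.degrees(Ro.from_matrix(R.T@rt).as_rotvec()).round(2),"SHIFT",(R.T@(pt-p)).round(4))
E
python3 -c "
from h import *
go((.561,-.145,.26),89)"
```

```text
t 0.62 TCP [0.3472 0.4479 0.4044] G [0.3471 0.4478 0.2494] ythe 90.3 zax [-3.e-04 -4.e-04 -1.e+00] F [-0.1  0.5  0.7] op 0.0853 gf 0.0 q [ 0.73  0.05  1.85 -0.    1.25 -0.84]
ROT [-0.02 -0.02  1.3 ] SHIFT [-0.2107 -0.594  -0.0105]
```

Call:
play_rows(series=[[0,0,0,-0.011,-0.03,0,1],[0,0,0,-0.022,-0.06,0,1],[0,0,0,-0.033,-0.09,0,1],[0,0,0,-0.044,-0.12,0,1],[0,0,0,-0.055,-0.15,0,1]])

```text
time_s: 1.03
position: [0.4022, 0.2979, 0.4047]
eef_rot: [-0.001, 3.141, 0.0]
wrist_force: [1.3, -0.7, 0.7]
opening: 0.0853
gripper_force: 0.0
```

Call:
play_rows(series=[[0,0,0,-0.011,-0.03,0,1],[0,0,0,-0.022,-0.06,0,1],[0,0,0,-0.033,-0.09,0,1],[0,0,0,-0.044,-0.12,0,1],[0,0,0,-0.055,-0.15,0,1]])

```text
time_s: 1.45
position: [0.4572, 0.1479, 0.4047]
eef_rot: [-0.0, 3.141, 0.0]
wrist_force: [0.6, 0.7, -0.2]
opening: 0.0854
gripper_force: 0.0
```

Call:
play_rows(series=[[0,0,0,-0.011,-0.03,0,1],[0,0,0,-0.022,-0.06,0,1],[0,0,0,-0.033,-0.09,0,1],[0,0,0,-0.044,-0.12,0,1],[0,0,0,-0.055,-0.15,0,1]])

```text
time_s: 1.87
position: [0.5123, -0.0022, 0.4047]
eef_rot: [-0.0, 3.141, 0.0]
wrist_force: [0.6, -0.3, -0.4]
opening: 0.0856
gripper_force: 0.0
```

Call:
play_rows(series=[[0,0,0,-0.01,-0.03,0,1],[0,0,0,-0.02,-0.06,0,1],[0,0,0,-0.03,-0.09,0,1],[0,0,0,-0.04,-0.12,0,1],[0,0,0,-0.045,-0.142,0,1]])

```text
time_s: 2.28
position: [0.5577, -0.145, 0.4045]
eef_rot: [0.002, 3.141, -0.001]
wrist_force: [0.1, 0.4, 0.4]
opening: 0.0857
gripper_force: 0.0
```

```bash
python3 -c "
from h import *
from cell import manip
f=manip.grab_frame('wrist');cv2.imwrite('pics/w1.png',f['image'])
import pickle;pickle.dump(f,open('w1.pkl','wb'))
go((.561,-.145,.2),89)"
```

```text
t 2.33 TCP [ 0.5581 -0.1476  0.4046] G [ 0.5582 -0.1481  0.2496] ythe 89.81 zax [ 8.0e-04 -3.2e-03 -1.0e+00] F [-0.1 -2.2  0.7] op 0.0853 gf 0.0 q [-0.43  0.07  1.82 -0.    1.25 -2.  ]
ROT [-0.18  0.05  0.81] SHIFT [-0.0029  0.0028  0.0496]
```

View pics/w1.png

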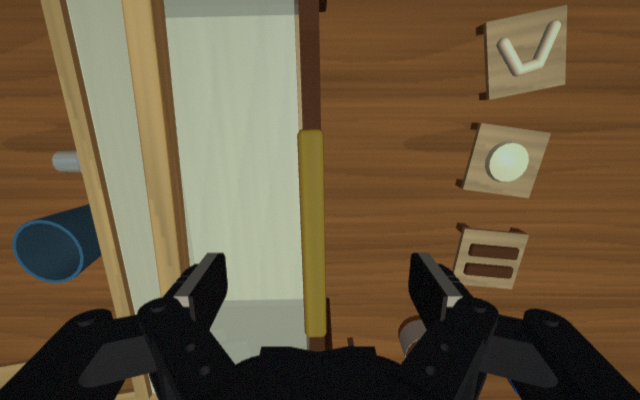

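The wrist view shows the handle at px (311,131) to (315,336), the bar to its left and the three trays to its right.

```bash
python3 -c "
from h import *
import pickle
f=pickle.load(open('w1.pkl','rb'));print((-f['R'].T@f['t']).round(4))
for z in (.187,.207):
    a=onz(f,(310,131),z);b=onz(f,(316,336),z);print(z,a.round(4),b.round(4),np.linalg.norm(a-b).round(4),((a+b)/2).round(4),np.degrees(np.arctan2(b[1]-a[1],b[0]-a[0])).round(2))
for n,P in dict(c=[(487,25),(566,7),(566,81),(489,99)],a=[(479,123),(550,132),(529,197),(464,188)],b=[(464,229),(527,234),(514,289),(455,284)]).items():
    X=np.array([onz(f,p,.022)[:2] for p in P]);e=[X[(i+1)%4]-X[i] for i in range(4)]
    print(n,X.mean(0).round(4),[(round(np.linalg.norm(v)*1e3),round(np.degrees(np.arctan2(v[1],v[0])),1)) for v in e])
for p,z in [((125,0),.164),((166,0),.164),((152,280),.164),((192,280),.164)]: print('bar',onz(f,p,z).round(4))
# sash top rail / wall edges
for p,z in [((296,0),.165),((321,0),.165)]: print(onz(f,p,z).round(4))
# box floor edges at z=.01
for p in [(190,18),(300,15),(300,298)]: print('floor?',onz(f,p,.01).round(4))
"
```

```text
[ 0.485  -0.1451  0.3737]
0.187 [ 0.4973 -0.1494  0.187 ] [ 0.6421 -0.1463  0.187 ] 0.1448 [ 0.5697 -0.1478  0.187 ] 1.24
0.207 [ 0.496  -0.1489  0.207 ] [ 0.6253 -0.1461  0.207 ] 0.1293 [ 0.5607 -0.1475  0.207 ] 1.24
c [0.4305 0.0727] [(78, np.float64(101.8)), (71, np.float64(12.8)), (81, np.float64(-77.1)), (73, np.float64(-169.6))]
a [0.542  0.0696] [(81, np.float64(83.0)), (76, np.float64(-6.8)), (79, np.float64(-98.1)), (74, np.float64(174.8))]
b [0.6667 0.0715] [(78, np.float64(85.1)), (77, np.float64(-1.6)), (78, np.float64(-95.5)), (76, np.float64(178.9))]
bar [ 0.4228 -0.2589  0.164 ]
bar [ 0.4228 -0.2347  0.164 ]
bar [ 0.61   -0.2716  0.164 ]
bar [ 0.61   -0.2411  0.164 ]
[ 0.4232 -0.1576  0.165 ]
[ 0.4232 -0.1428  0.165 ]
floor? [ 0.3936 -0.2777  0.01  ]
floor? [ 0.391 -0.163  0.01 ]
floor? [ 0.7296 -0.1689  0.01  ]
```

Call:
play_rows(series=[[0,0,0,-0.003,0,0.015,1],[0,0,0,-0.003,0,0.03,1],[0,0,0,-0.003,0,0.042,1],[0,0,0,-0.003,0,0.049,1],[0,0,0,-0.003,0,0.049,1]])

```text
time_s: 2.75
position: [0.5596, -0.1421, 0.3532]
eef_rot: [0.001, -3.138, -0.003]
wrist_force: [-0.2, -0.3, 0.8]
opening: 0.0854
gripper_force: 0.0
```

Call:
play_rows(series=[[0,0,0,0,0,0,-1],[0,0,0,0,0,0,-1],[0,0,0,0,0,0,-1],[0,0,0,0,0,0,-1],[0,0,0,0,0,0,-1]], squeeze=70)

```text
time_s: 3.17
position: [0.5604, -0.1426, 0.3565]
eef_rot: [-0.001, 3.14, -0.001]
wrist_force: [0.1, 0.3, 0.8]
opening: 0.0259
gripper_force: 0.0
```

Call:
play_rows(series=[[0,0,0,0,0,0,-1],[0,0,0,0,0,0,-1],[0,0,0,0,0,0,-1],[0,0,0,0,0,0,-1],[0,0,0,0,0,0,-1]])

```text
time_s: 3.58
position: [0.5603, -0.1458, 0.3568]
eef_rot: [-0.004, 3.14, -0.019]
wrist_force: [-0.7, -13.1, -1.0]
opening: 0.0126
gripper_force: 68.4
```

```bash
python3 -c "
from h import *
st()"
```

```text
t 3.58 TCP [ 0.5603 -0.1458  0.3568] G [ 0.5606 -0.1476  0.2018] ythe 90.16 zax [ 0.0017 -0.0118 -0.9999] F [ -0.7 -13.1  -1. ] op 0.0126 gf 68.4 q [-0.43  0.12  1.86 -0.01  1.15 -2.  ]
```

Call:
play_rows(series=[[0,0,0,0,-0.004,-0.01,-1],[0,0,0,0,-0.004,-0.025,-1],[0,0,0,0,-0.004,-0.045,-1],[0,0,0,0,-0.004,-0.07,-1],[0,0,0,0,-0.004,-0.095,-1]])

```text
time_s: 4.0
position: [0.5605, -0.1474, 0.4475]
eef_rot: [0.003, -3.141, 0.004]
wrist_force: [7.1, -6.2, -12.6]
opening: 0.0124
gripper_force: 68.7
```

Call:
play_rows(series=[[0,0,0,0,0,0,-1],[0,0,0,0,0,0,-1],[0,0,0,0,0,0,-1],[0,0,0,0,0,0,0],[0,0,0,0,0,0,1]])

```text
time_s: 4.42
position: [0.5601, -0.1461, 0.4494]
eef_rot: [-0.002, -3.141, -0.005]
wrist_force: [0.7, 0.7, -0.0]
opening: 0.0362
gripper_force: 0.0
```

Call:
play_rows(series=[[0,0,0,0,0,0,1],[0,0,0,0,0,0,1],[0,0,0,0,0,0,1],[0,0,0,0,0,-0.02,1],[0,0,0,0,0,-0.05,1]])

```text
time_s: 4.83
position: [0.56, -0.1463, 0.4965]
eef_rot: [0.0, -3.133, -0.007]
wrist_force: [-0.2, 0.7, -1.0]
opening: 0.0854
gripper_force: 0.0
```

Run:
```python
from h import *
from cell import manip
st()
f=manip.grab_frame("scene");s=manip.grab_frame("side")
cv2.imwrite("pics/m1.png",np.vstack([f["image"][80:320,180:580],cv2.resize(s["image"][100:320,200:460],(400,338),interpolation=3)]))
```

```text
t 4.83 TCP [ 0.56   -0.1463  0.4965] G [ 0.5587 -0.1456  0.3416] ythe 90.01 zax [-0.0082  0.0044 -1.    ] F [-0.2  0.7 -1. ] op 0.0854 gf 0.0 q [-0.43  0.02  1.71  0.    1.42 -2.  ]
```

View pics/m1.png

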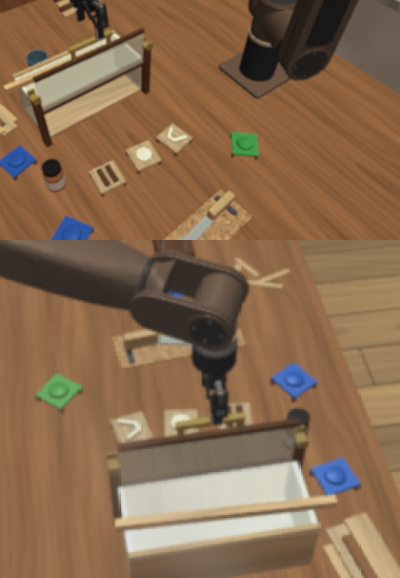

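Call:
play_rows(series=[[0,0,0,0,0.03,0,1],[0,0,0,0,0.062,0,1],[0,0,0,0,0.095,0,1],[0,0,0,0,0.13,0,1],[0,0,0,0,0.165,0,1]])

```text
time_s: 5.35
position: [0.5599, 0.0199, 0.5]
eef_rot: [-0.001, -3.141, -0.001]
wrist_force: [0.6, -0.1, -0.2]
opening: 0.0855
gripper_force: 0.0
```

Call:
play_rows(series=[[0,0,0,0,0.035,0.015,1],[0,0,0,0,0.07,0.03,1],[0,0,0,0,0.105,0.045,1],[0,0,0,0,0.14,0.06,1],[0,0,0,0,0.17,0.08,1]])

```text
time_s: 5.77
position: [0.5597, 0.1908, 0.4206]
eef_rot: [-0.001, 3.14, 0.002]
wrist_force: [1.5, -0.2, 0.1]
opening: 0.0854
gripper_force: 0.0
```

Call:
play_rows(series=[[0,0,-2,0,0.035,0,1],[0,0,-4,0,0.07,0,1],[0,0,-6,0,0.1,0,1],[0,0,-7,0,0.12,0,1],[0,0,-7,0,0.12,0,1]])

```text
time_s: 6.18
position: [0.5593, 0.3119, 0.4197]
eef_rot: [0.199, -3.134, -0.002]
wrist_force: [-0.3, -0.6, -1.0]
opening: 0.0857
gripper_force: 0.0
```

Run:
```python
from h import *
from cell import manip
import pickle
st()
f=manip.grab_frame("wrist");cv2.imwrite("pics/w2.png",f["image"]);pickle.dump(f,open('w2.pkl','wb'))
```

```text
t 6.18 TCP [0.5593 0.3119 0.4197] G [0.5591 0.3122 0.2647] ythe 97.27 zax [-0.0012  0.0014 -1.    ] F [-0.3 -0.6 -1. ] op 0.0857 gf 0.0 q [ 0.35  0.2   1.65  0.    1.29 -1.35]
```

View pics/w2.png

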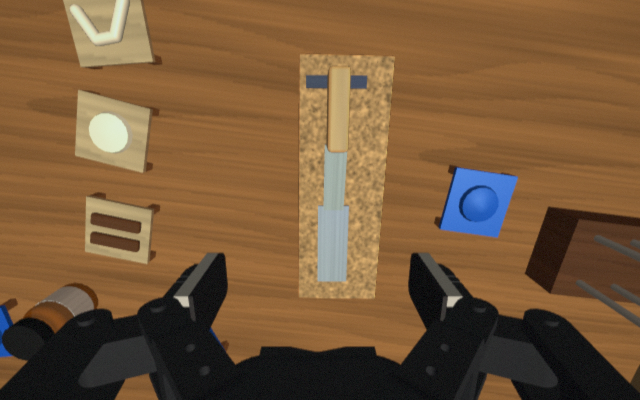

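Run:
```python
from h import *
import pickle
f=pickle.load(open('w2.pkl','rb'))
a=onz(f,(340,67),.066);b=onz(f,(338.5,152),.066);t=onz(f,(332.5,282),.007);r=onz(f,(333,207),.007)
print(a,b,t,r,np.linalg.norm(a-b),np.linalg.norm(t-r))
an=lambda u,v:np.degrees(np.arctan2(v[1]-u[1],v[0]-u[0]))
print(an(a,b),an(r,t),an((a+b)/2,(t+r)/2))
h=(t-a)[:2]/np.linalg.norm((t-a)[:2]);print("origin",t[:2]-h*.22,a[:2]+h*.05, "head",np.degrees(np.arctan2(h[1],h[0])))
X=np.array([onz(f,p,.004)[:2] for p in [(300,55),(395,57),(375,299),(299,298)]]);print("mat",X.mean(0),an(X[0],X[3]),an(X[1],X[2]),np.linalg.norm(X[0]-X[3]),np.linalg.norm(X[0]-X[1]))
for p,z in [((93,294),.0),((30,340),.09)]: print('jar',onz(f,p,z))
```

```text
[0.44515999 0.32007498 0.066     ] [0.52620077 0.33050436 0.066     ] [0.71312267 0.35350832 0.007     ] [0.60441949 0.3388187  0.007     ] 0.08170912074722521 0.10969122959567151
7.333251161182494 7.696054581746399 6.876366543700576
origin [0.49481533 0.32627041] [0.49477529 0.32626542] head 7.111963053181891
mat [0.58251897 0.34716138] 6.075275270647132 6.141470773056206 0.317860672381385 0.10837272657591406
jar [0.77937122 0.01617946 0.        ]
jar [0.78278036 0.0056007  0.09      ]
```

Call:
play_rows(series=[[0,0,0,0.02,0.006,0.025,1],[0,0,0,0.04,0.012,0.055,1],[0,0,0,0.06,0.018,0.09,1],[0,0,0,0.074,0.022,0.12,1],[0,0,0,0.074,0.022,0.15,1]])

```text
time_s: 6.65
position: [0.4813, 0.3203, 0.2686]
eef_rot: [0.192, -3.133, 0.001]
wrist_force: [0.5, 0.2, 0.0]
opening: 0.0857
gripper_force: 0.0
```

Call:
play_rows(series=[[0,0,0,0,0,0.02,1],[0,0,0,0,0,0.038,1],[0,0,0,0,0,0.055,1],[0,0,0,0,0,0.068,1],[0,0,0,0,0,0.068,1]])

```text
time_s: 7.07
position: [0.4829, 0.3197, 0.1994]
eef_rot: [0.189, -3.13, 0.004]
wrist_force: [-1.4, -0.7, -0.3]
opening: 0.0852
gripper_force: 0.0
```

```bash
python3 -c "
from h import *
go((.4829,.3248,.046),97.1)"
```

```text
t 7.07 TCP [0.4829 0.3197 0.1994] G [0.482  0.3193 0.0444] ythe 96.93 zax [-0.0058 -0.0027 -1.    ] F [-1.4 -0.7 -0.3] op 0.0852 gf 0.0 q [ 0.41  0.33  1.93 -0.    0.88 -1.28]
ROT [-0.11 -0.35 -0.17] SHIFT [-0.0006  0.0051 -0.0016]
```

Adjust, close, and check the grip.

Call:
play_rows(series=[[0,0,0,0,0.003,0,1],[0,0,0,0,0.005,0,1],[0,0,0,0,0.005,0,-1],[0,0,0,0,0.005,0,-1],[0,0,0,0,0.005,0,-1]], squeeze=100)

```text
time_s: 7.48
position: [0.4837, 0.3264, 0.2038]
eef_rot: [-0.192, 3.134, 0.001]
wrist_force: [-0.9, 0.0, 0.6]
opening: 0.0515
gripper_force: 0.0
```

Call:
play_rows(series=[[0,0,0,0,0,0,-1],[0,0,0,0,0,0,-1],[0,0,0,0,0,0,-1],[0,0,0,0,0,0,-1],[0,0,0,0,0,0,-1]])

```text
time_s: 7.9
position: [0.4837, 0.3263, 0.2033]
eef_rot: [-0.192, 3.135, 0.001]
wrist_force: [-0.0, 0.3, 2.5]
opening: 0.0209
gripper_force: 98.3
```

```bash
python3 -c "
from h import *
st()"
```

```text
t 7.9 TCP [0.4837 0.3263 0.2033] G [0.4838 0.3264 0.0483] ythe 97.01 zax [ 1.e-03  5.e-04 -1.e+00] F [-0.   0.3  2.5] op 0.0209 gf 98.3 q [ 0.42  0.33  1.92  0.    0.88 -1.27]
```

Call:
play_rows(series=[[0,0,0,0,0,-0.01,-1],[0,0,0,0,0,-0.025,-1],[0,0,0,0,0,-0.045,-1],[0,0,0,0,0,-0.065,-1],[0,0,0,0,0,-0.08,-1]])

```text
time_s: 8.32
position: [0.4832, 0.3262, 0.2842]
eef_rot: [-0.193, 3.136, 0.0]
wrist_force: [1.0, 0.6, -0.6]
opening: 0.0206
gripper_force: 97.8
```

Call:
play_rows(series=[[0,0,6,0.02,0.01,0,-1],[0,0,13,0.045,0.02,0,-1],[0,0,20,0.07,0.03,0,-1],[0,0,27,0.09,0.04,0,-1],[0,0,34,0.107,0.05,0,-1]])

```text
time_s: 8.73
position: [0.3691, 0.3626, 0.2823]
eef_rot: [-0.742, -3.051, 0.002]
wrist_force: [-0.3, -0.4, -1.4]
opening: 0.0207
gripper_force: 97.5
```

Call:
play_rows(series=[[0,0,7,0,0,0,-1],[0,0,14,0,0,0,-1],[0,0,21,0,0,0,-1],[0,0,28,0,0,0,-1],[0,0,34,0,0,0,-1]])

```text
time_s: 9.15
position: [0.3706, 0.3626, 0.2826]
eef_rot: [-1.601, -2.702, 0.002]
wrist_force: [-0.1, 0.1, 0.2]
opening: 0.0211
gripper_force: 97.5
```

Call:
play_rows(series=[[0,0,6,0,0,0,-1],[0,0,12,0,0,0,-1],[0,0,17.5,0,0,0,-1],[0,0,17.5,0,0,0,-1],[0,0,17.5,0,0,0,-1]])

```text
time_s: 9.57
position: [0.3708, 0.3626, 0.2826]
eef_rot: [-1.984, -2.435, 0.001]
wrist_force: [-0.2, 0.5, -1.1]
opening: 0.0209
gripper_force: 97.6
```

```bash
cat >> h.py <<'E'
def scoop(tray,head,back,under,hz=.0443,L=.176):
    "grasp point for blade centre 'back' m behind tray centre, underside height"
    h=np.radians(head);d=np.array([np.cos(h),np.sin(h)])
    g=np.array(tray)-d*(L+back);return (g[0],g[1],under+hz)
E
python3 - <<'E'
from h import *
from cell import manip
go(scoop((.4305,.0727),-78.5,.12,.0065),11.5)
f=manip.grab_frame("scene");s=manip.grab_frame("side")
cv2.imwrite("pics/side1.png",s["image"]);cv2.imwrite("pics/scene1.png",f["image"])
cv2.imwrite("pics/m2.png",np.vstack([cv2.resize(f["image"][100:320,200:500],(480,352)),cv2.resize(s["image"][100:250,220:520],(480,240),interpolation=3)]))
E
```

```text
t 9.57 TCP [0.3708 0.3626 0.2826] G [0.3707 0.3625 0.1276] ythe 11.66 zax [-6.e-04 -4.e-04 -1.e+00] F [-0.2  0.5 -1.1] op 0.0209 gf 97.6 q [0.58 0.08 2.05 0.   1.01 0.37]
ROT [-0.04  0.01  0.16] SHIFT [0.     0.0008 0.0768]
```

View pics/m2.png

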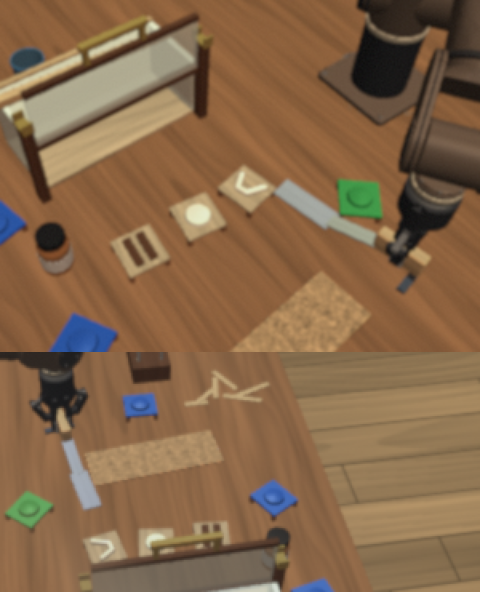

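Run:
```python
from h import *
c=load()
print(tri(c["scene"],(376,216),c["side"],(276.6,193)))
print(proj(c["scene"],(.4167,.136,.085)),proj(c["side"],(.4167,.136,.085)))
print("green",onz(c["side"],(238,198),.022))
a=cv2.imread("pics/side0.png").astype(int);b=cv2.imread("pics/side1.png").astype(int)
for n,p in dict(c=(.4305,.0727),a=(.542,.0697),b=(.6667,.0715)).items():
    u,v=proj(c["side"],(*p,.022)).astype(int);u2,v2=proj(c["scene"],(*p,.022)).astype(int);print(n,np.abs(a-b)[v-14:v+8,u-14:u+14].mean())
```

```text
(array([0.41535092, 0.14629022, 0.09347745]), [np.float64(0.0034862029447649207), np.float64(0.003486202944764768)])
[374.0326119  215.26813283] [278.37719451 197.20674263]
green [0.27559068 0.20875867 0.022     ]
c 5.722402597402597
a 17.657467532467532
b 12.13852813852814
```

Call:
play_rows(series=[[0,0,0,0,0.001,0.025,-1],[0,0,0,0,0.001,0.048,-1],[0,0,0,0,0.001,0.066,-1],[0,0,0,0,0.001,0.077,-1],[0,0,0,0,0.001,0.077,-1]])

```text
time_s: 10.08
position: [0.371, 0.3622, 0.203]
eef_rot: [-1.985, -2.433, 0.009]
wrist_force: [0.0, -0.9, -1.4]
opening: 0.0211
gripper_force: 97.7
```

Run:
```python
from h import *
from cell import manip
go(scoop((.4305,.0727),-78.5,.0,.0065),11.5)
f=manip.grab_frame("scene");s=manip.grab_frame("side")
cv2.imwrite("pics/side2.png",s["image"]);cv2.imwrite("pics/scene2.png",f["image"])
cv2.imwrite("pics/m3.png",np.vstack([cv2.resize(f["image"][170:280,260:420],(720,495),interpolation=3)[:340],cv2.resize(s["image"][150:250,250:450],(720,360),interpolation=3)[:260]]))
```

```text
t 10.08 TCP [0.371  0.3622 0.203 ] G [0.3703 0.3617 0.048 ] ythe 11.56 zax [-0.0049 -0.0032 -1.    ] F [ 0.  -0.9 -1.4] op 0.0211 gf 97.7 q [ 0.58  0.21  2.08 -0.    0.85  0.38]
ROT [-0.31  0.12  0.06] SHIFT [-0.1196  0.0004 -0.0025]
```

View pics/m3.png

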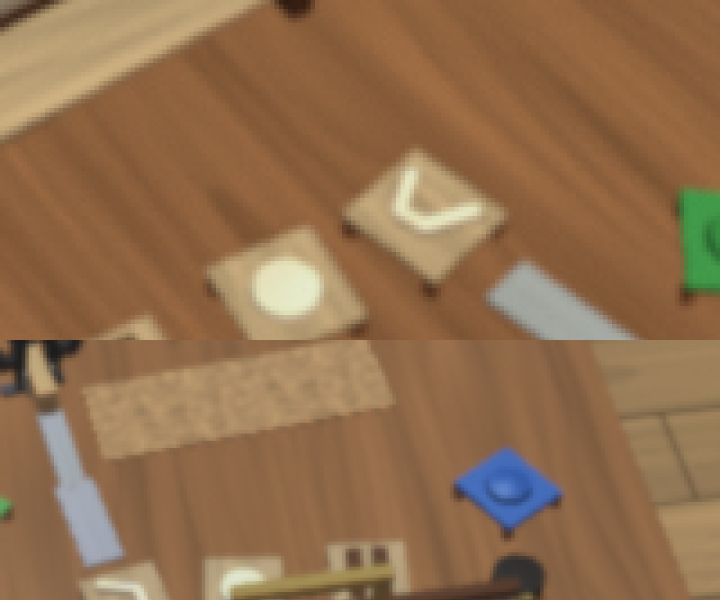

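Run:
```python
from h import *
c=load()
print("exp",np.array([.3706,.362])+.231*np.array([.199,-.98]))
for n,P in (("scene",[(368.2,235.6),(376.2,228.2)]),("side",[(283.9,209.7),(274.4,212.8)])):
    X=[onz(c[n],p,.0095)[:2].round(4) for p in P];print(n,X,np.mean(X,0))
print(tri(c["scene"],(372.2,231.9),c["side"],(279.1,211.2)))
st()
```

```text
exp [0.416569 0.13562 ]
scene [array([0.4344, 0.144 ]), array([0.3979, 0.1375])] [0.41615 0.14075]
side [array([0.4329, 0.1396]), array([0.398 , 0.1307])] [0.41545 0.13515]
(array([0.41488201, 0.13884634, 0.00572221]), [np.float64(0.0006452939637557254), np.float64(0.0006452939637556917)])
t 10.18 TCP [0.3722 0.3631 0.2059] G [0.3722 0.363  0.0509] ythe 11.55 zax [-1.e-04 -1.e-04 -1.e+00] F [-0.1 -0.3 -1.6] op 0.0207 gf 97.7 q [ 0.58  0.21  2.08 -0.    0.85  0.38]
```

Call:
play_rows(series=[[0,0,0,-0.01,0,0,-1],[0,0,0,-0.02,0,0,-1],[0,0,0,-0.03,0,0,-1],[0,0,0,-0.035,0,0,-1],[0,0,0,-0.035,0,0,-1]])

```text
time_s: 10.6
position: [0.3794, 0.3274, 0.2062]
eef_rot: [1.989, 2.431, 0.001]
wrist_force: [-0.3, -0.6, -1.1]
opening: 0.0208
gripper_force: 97.7
```

Run:
```python
from h import *
go(scoop((.4305,.0727),-78.5,.0,.0065),11.5)
```

```text
t 10.6 TCP [0.3794 0.3274 0.2062] G [0.3795 0.3274 0.0512] ythe 11.41 zax [ 5.e-04  1.e-04 -1.e+00] F [-0.3 -0.6 -1.1] op 0.0208 gf 97.7 q [ 0.51  0.17  2.12 -0.    0.85  0.31]
ROT [ 0.03  0.   -0.09] SHIFT [-0.0837 -0.0006  0.0004]
```

Call:
play_rows(series=[[0,0,0,-0.01,0,0,-1],[0,0,0,-0.025,0,0,-1],[0,0,0,-0.04,0,0,-1],[0,0,0,-0.05,0,0,-1],[0,0,0,-0.055,0,0,-1]])

```text
time_s: 11.02
position: [0.3902, 0.2735, 0.2057]
eef_rot: [-1.989, -2.432, 0.0]
wrist_force: [-0.2, 0.7, -2.0]
opening: 0.0207
gripper_force: 97.7
```

Call:
play_rows(series=[[0,0,0,-0.01,0,0,-1],[0,0,0,-0.02,0,0,-1],[0,0,0,-0.029,0,0,-1],[0,0,0,-0.031,0,0,-1],[0,0,0,-0.031,0,0,-1]])

```text
time_s: 11.43
position: [0.3964, 0.2438, 0.2057]
eef_rot: [-1.989, -2.432, -0.0]
wrist_force: [0.0, 0.0, -1.0]
opening: 0.0209
gripper_force: 97.7
```

Run:
```python
from h import *
from cell import manip
go(scoop((.4305,.0727),-78.5,.0,.0065),11.5)
a=cv2.imread("pics/scene2.png").astype(int);f=manip.grab_frame("scene")["image"]
c=load();u,v=proj(c["scene"],(.4305,.0727,.022)).astype(int)
print(np.abs(a-f)[v-12:v+8,u-12:u+12].mean(), np.abs(a-f)[v-12:v+8,u-42:u-22].mean())
```

```text
t 11.43 TCP [0.3964 0.2438 0.2057] G [0.3964 0.2438 0.0507] ythe 11.45 zax [-0.e+00  1.e-04 -1.e+00] F [ 0.  0. -1.] op 0.0209 gf 97.7 q [0.33 0.1  2.21 0.   0.84 0.13]
ROT [-0.   -0.   -0.05] SHIFT [ 0.0015 -0.0007 -0.0001]
2.8381944444444445 1.0691666666666666
```

Call:
play_rows(series=[[0,0,0,0,0,-0.003,-1],[0,0,0,0,0,-0.007,-1],[0,0,0,0,0,-0.012,-1],[0,0,0,0,0,-0.019,-1],[0,0,0,0,0,-0.025,-1]])

```text
time_s: 11.9
position: [0.3962, 0.2446, 0.2316]
eef_rot: [1.987, 2.433, 0.001]
wrist_force: [-0.7, 0.6, -1.1]
opening: 0.0207
gripper_force: 97.7
```

Call:
play_rows(series=[[0,0,0,0,0,-0.003,-1],[0,0,0,0,0,-0.005,-1],[0,0,0,0,0,-0.005,-1],[0,0,0,0,0,-0.005,-1],[0,0,0,0,0,-0.005,-1]])

```text
time_s: 12.32
position: [0.396, 0.2443, 0.2355]
eef_rot: [-1.987, -2.433, 0.001]
wrist_force: [0.4, -0.5, -1.3]
opening: 0.0207
gripper_force: 97.7
```

Run:
```python
from h import *
from cell import manip
st()
f=manip.grab_frame("scene");s=manip.grab_frame("side")
cv2.imwrite("pics/m4.png",np.vstack([cv2.resize(f["image"][170:280,260:420],(720,495),interpolation=3)[:340],cv2.resize(s["image"][150:250,220:420],(720,360),interpolation=3)[:260]]))
```

```text
t 12.32 TCP [0.396  0.2443 0.2355] G [0.3959 0.2443 0.0805] ythe 11.51 zax [-6.e-04 -2.e-04 -1.e+00] F [ 0.4 -0.5 -1.3] op 0.0207 gf 97.7 q [0.33 0.04 2.2  0.   0.9  0.13]
```

View pics/m4.png

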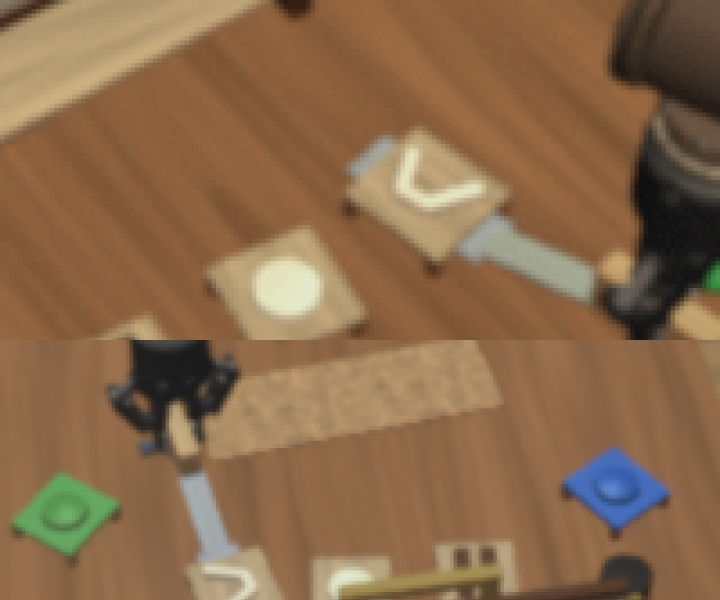

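Call:
play_rows(series=[[0,0,0.6,-0.006,0.001,0,-1],[0,0,1.5,-0.018,0.0025,0,-1],[0,0,3,-0.035,0.005,0,-1],[0,0,4.5,-0.054,0.007,0,-1],[0,0,6,-0.072,0.0095,0,-1]])

```text
time_s: 12.83
position: [0.42, 0.1747, 0.2355]
eef_rot: [-2.113, -2.325, 0.001]
wrist_force: [0.1, -0.2, -1.4]
opening: 0.0211
gripper_force: 97.5
```

Call:
play_rows(series=[[0,0,1.2,-0.019,0.004,0,-1],[0,0,2.4,-0.038,0.007,0,-1],[0,0,3.5,-0.056,0.011,0,-1],[0,0,4.5,-0.074,0.014,0,-1],[0,0,5.5,-0.091,0.017,0,-1]])

```text
time_s: 13.25
position: [0.4457, 0.0854, 0.2356]
eef_rot: [-2.223, -2.22, 0.001]
wrist_force: [0.6, -0.2, -2.1]
opening: 0.0211
gripper_force: 97.5
```

Run:
```python
from h import *
go((.448,-.0485,.0805),0)
```

```text
t 13.25 TCP [0.4457 0.0854 0.2356] G [0.4457 0.0854 0.0806] ythe -0.08 zax [-4.e-04 -2.e-04 -1.e+00] F [ 0.6 -0.2 -2.1] op 0.0211 gf 97.5 q [-0.03  0.02  2.23 -0.    0.9  -0.03]
ROT [-0.02  0.01 -0.08] SHIFT [-1.339e-01  2.500e-03  1.000e-04]
```

Call:
play_rows(series=[[0,0,0,-0.016,0.001,0,-1],[0,0,0,-0.034,0.002,0,-1],[0,0,0,-0.052,0.0025,0,-1],[0,0,0,-0.068,0.0025,0,-1],[0,0,0,-0.08,0.0025,0,-1]])

```text
time_s: 13.67
position: [0.448, 0.0052, 0.2356]
eef_rot: [-2.223, -2.22, 0.001]
wrist_force: [0.4, -0.5, -1.4]
opening: 0.0207
gripper_force: 97.6
```

Call:
play_rows(series=[[0,0,0,-0.012,0,0,-1],[0,0,0,-0.026,0,0,-1],[0,0,0,-0.04,0,0,-1],[0,0,0,-0.05,0,0,-1],[0,0,0,-0.054,0,0,-1]])

```text
time_s: 14.08
position: [0.4481, -0.0486, 0.2357]
eef_rot: [2.223, 2.22, -0.0]
wrist_force: [-0.1, -0.8, -0.5]
opening: 0.0209
gripper_force: 97.6
```

Run:
```python
from h import *
from cell import manip
go((.448,-.0485,.0805),0)
f=manip.grab_frame("scene");s=manip.grab_frame("side")
cv2.imwrite("pics/m5.png",np.vstack([cv2.resize(f["image"][100:260,190:430],(510,340),interpolation=3),cv2.resize(s["image"][190:340,270:420],(510,510),interpolation=3)[:260]]))
```

```text
t 14.08 TCP [ 0.4481 -0.0486  0.2357] G [ 0.4481 -0.0486  0.0807] ythe -0.09 zax [-2.e-04 -2.e-04 -1.e+00] F [-0.1 -0.8 -0.5] op 0.0209 gf 97.6 q [-0.33  0.01  2.23 -0.    0.9  -0.33]
ROT [-0.01  0.01 -0.09] SHIFT [ 0.0001 -0.0001  0.0002]
```

View pics/m5.png

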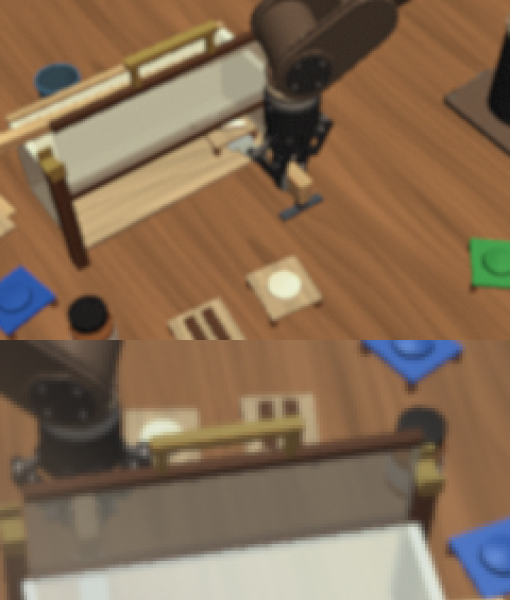

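Call:
play_rows(series=[[0,0,0,0,0,0.004,-1],[0,0,0,0,0,0.008,-1],[0,0,0,0,0,0.012,-1],[0,0,0,0,0,0.016,-1],[0,0,0,0,0,0.0185,-1]])

```text
time_s: 14.6
position: [0.4479, -0.0468, 0.2165]
eef_rot: [-2.22, -2.222, 0.001]
wrist_force: [-0.5, 0.5, -0.2]
opening: 0.0209
gripper_force: 97.6
```

Call:
play_rows(series=[[0,0,0,0,0,0,-1],[0,0,0,0,0,0,-1],[0,0,0,0.004,0,0,-1],[0,0,0,0.012,0,0,-1],[0,0,0,0.022,0,0,-1]])

```text
time_s: 15.02
position: [0.4482, -0.0248, 0.2175]
eef_rot: [2.222, 2.22, 0.001]
wrist_force: [0.1, -0.0, -1.9]
opening: 0.0209
gripper_force: 97.6
```

Call:
play_rows(series=[[0,0,0,0.015,0,0,-1],[0,0,0,0.035,0,0,-1],[0,0,0,0.058,0,0,-1],[0,0,0,0.08,0,0,-1],[0,0,0,0.105,0,0,-1]])

```text
time_s: 15.43
position: [0.4478, 0.0814, 0.2175]
eef_rot: [2.221, 2.221, 0.001]
wrist_force: [-0.5, -0.4, -1.3]
opening: 0.021
gripper_force: 97.6
```

Call:
play_rows(series=[[0,0,0,0.025,0,0,-1],[0,0,0,0.05,0,0,-1],[0,0,0,0.075,0,0,-1],[0,0,0,0.09,0,0,-1],[0,0,0,0.1,0,0,-1]])

```text
time_s: 15.85
position: [0.4474, 0.1821, 0.2174]
eef_rot: [-2.218, -2.224, -0.001]
wrist_force: [-0.1, -1.0, -0.6]
opening: 0.0206
gripper_force: 97.6
```

Run:
```python
from h import *
from cell import manip
st();c=load()
f=manip.grab_frame("scene")["image"];s=manip.grab_frame("side")["image"]
cv2.imwrite("pics/scene3.png",f);cv2.imwrite("pics/side3.png",s)
a=cv2.imread("pics/scene2.png").astype(int);b=cv2.imread("pics/side1.png").astype(int)
for n,p in dict(a=(.542,.0697),b=(.6667,.0715)).items():
    u,v=proj(c["scene"],(*p,.022)).astype(int);print(n,np.abs(a-f)[v-12:v+8,u-12:u+12].mean())
```

```text
t 15.85 TCP [0.4474 0.1821 0.2174] G [0.4475 0.1822 0.0624] ythe 0.16 zax [ 4.e-04  4.e-04 -1.e+00] F [-0.1 -1.  -0.6] op 0.0206 gf 97.6 q [0.18 0.11 2.16 0.   0.86 0.17]
a 1.2180555555555554
b 1.1395833333333334
```

Call:
play_rows(series=[[0,0,0,0.03,0,-0.01,-1],[0,0,0,0.065,0,-0.02,-1],[0,0,0,0.1,0,-0.03,-1],[0,0,0,0.14,0,-0.04,-1],[0,0,0,0.18,0,-0.04,-1]])

```text
time_s: 16.37
position: [0.4489, 0.361, 0.2598]
eef_rot: [2.222, 2.219, 0.006]
wrist_force: [1.4, -0.6, -0.3]
opening: 0.0209
gripper_force: 97.7
```

Call:
play_rows(series=[[0,0,1.5,0,0.03,0,-1],[0,0,3,0,0.06,0,-1],[0,0,5,0,0.09,0,-1],[0,0,7,0,0.12,0,-1],[0,0,7,0,0.13,0,-1]])

```text
time_s: 16.78
position: [0.5816, 0.3585, 0.2576]
eef_rot: [2.354, 2.077, 0.004]
wrist_force: [-0.2, -0.8, -0.9]
opening: 0.0207
gripper_force: 98.1
```

Call:
play_rows(series=[[0,0,0,0,0,0.015,-1],[0,0,0,0,0,0.03,-1],[0,0,0,0,0,0.04,-1],[0,0,0,0,0,0.048,-1],[0,0,0,0,0,0.0505,-1]])

```text
time_s: 17.2
position: [0.5759, 0.3595, 0.2036]
eef_rot: [-2.35, -2.082, 0.01]
wrist_force: [-0.4, -0.1, -0.4]
opening: 0.0211
gripper_force: 98.0
```

```bash
cat > chk.py <<'E'
from h import *
from cell import manip
import sys
c=load()
f=manip.grab_frame("scene")["image"].astype(int)
a=cv2.imread("pics/scene3.png").astype(int)
for n,p in dict(a=(.542,.0697),b=(.6667,.0715)).items():
    u,v=proj(c["scene"],(*p,.022)).astype(int);print(n,np.abs(a-f)[v-12:v+8,u-12:u+12].mean())
E
python3 - <<'E'
import chk
from h import *
go(scoop((.542,.0697),-97,0,.0065),-7)
E
```

```text
a 0.7055555555555556
b 0.9208333333333333
t 17.25 TCP [0.5764 0.3597 0.2044] G [0.5758 0.3594 0.0494] ythe -6.94 zax [-0.0039 -0.0017 -1.    ] F [-1.  -1.1 -2. ] op 0.0207 gf 98.0 q [ 0.41  0.51  1.68 -0.    0.96  0.53]
ROT [-0.21  0.12  0.06] SHIFT [-0.116   0.0011 -0.0012]
```

Call:
play_rows(series=[[0,0,0,0,0,0,-1],[0,0,0,-0.008,0,0,-1],[0,0,0,-0.016,0,0,-1],[0,0,0,-0.022,0,0,-1],[0,0,0,-0.025,0,0,-1]])

```text
time_s: 17.67
position: [0.575, 0.3338, 0.2072]
eef_rot: [2.353, 2.081, 0.0]
wrist_force: [0.2, -0.6, -1.3]
opening: 0.0207
gripper_force: 98.0
```

Run:
```python
from h import *
go(scoop((.542,.0697),-97,0,.0065),-7)
```

```text
t 17.67 TCP [0.575  0.3338 0.2072] G [0.575  0.3338 0.0522] ythe -7.03 zax [ 4.e-04 -1.e-04 -1.e+00] F [ 0.2 -0.6 -1.3] op 0.0207 gf 98.0 q [ 0.37  0.48  1.71 -0.    0.95  0.5 ]
ROT [ 0.02  0.   -0.03] SHIFT [-0.0902 -0.0005  0.0014]
```

Call:
play_rows(series=[[0,0,0,-0.01,0,0.001,-1],[0,0,0,-0.025,0,0.001,-1],[0,0,0,-0.04,0,0.001,-1],[0,0,0,-0.05,0,0.001,-1],[0,0,0,-0.058,0,0.001,-1]])

```text
time_s: 18.08
position: [0.5677, 0.2755, 0.2056]
eef_rot: [-2.354, -2.08, 0.001]
wrist_force: [0.5, -0.3, -1.5]
opening: 0.0209
gripper_force: 98.0
```

Call:
play_rows(series=[[0,0,0,-0.01,0,0,-1],[0,0,0,-0.02,0,0,-1],[0,0,0,-0.03,0,0,-1],[0,0,0,-0.034,0,0,-1],[0,0,0,-0.034,0,0,-1]])

```text
time_s: 18.5
position: [0.5637, 0.2427, 0.2057]
eef_rot: [-2.354, -2.081, 0.0]
wrist_force: [0.6, -0.4, -1.5]
opening: 0.0209
gripper_force: 98.0
```

Run:
```python
import chk
from h import *
go(scoop((.542,.0697),-97,0,.0065),-7)
```

```text
a 5.2131944444444445
b 1.16875
t 18.55 TCP [0.5638 0.2432 0.2058] G [0.5638 0.2433 0.0508] ythe -7.03 zax [ 1.e-04  2.e-04 -1.e+00] F [ 0.6  0.2 -1.8] op 0.0206 gf 98.0 q [0.24 0.39 1.85 0.   0.91 0.36]
ROT [ 0.   -0.01 -0.03] SHIFT [ 0.0011 -0.0005 -0.    ]
```

Call:
play_rows(series=[[0,0,0,0,0,-0.003,-1],[0,0,0,0,0,-0.007,-1],[0,0,0,0,0,-0.012,-1],[0,0,0,0,0,-0.019,-1],[0,0,0,0,0,-0.025,-1]])

```text
time_s: 18.97
position: [0.5638, 0.2441, 0.2316]
eef_rot: [2.352, 2.082, 0.001]
wrist_force: [0.1, 0.2, -1.9]
opening: 0.0211
gripper_force: 97.9
```

Call:
play_rows(series=[[0,0,0,0,0,-0.003,-1],[0,0,0,0,0,-0.005,-1],[0,0,0,0,0,-0.005,-1],[0,0,0,0,0,-0.005,-1],[0,0,0,0,0,-0.005,-1]])

```text
time_s: 19.38
position: [0.5636, 0.2436, 0.2354]
eef_rot: [-2.352, -2.082, 0.001]
wrist_force: [-0.2, -0.1, -1.4]
opening: 0.0212
gripper_force: 97.9
```

Run:
```python
from h import *
from cell import manip
st();c=load()
f=manip.grab_frame("scene")["image"];cv2.imwrite("pics/scene4.png",f)
for im in (cv2.imread("pics/scene3.png"),f):
    m=(im.min(2)>165).astype(np.uint8);n,l,s,ce=cv2.connectedComponentsWithStats(m)
    print([(s[i,4],ce[i].round(1)) for i in range(1,n) if s[i,4]>20])
print(proj(c["scene"],(.542,.0697,.034)),proj(c["scene"],(.542,.0697,.057)))
```

```text
t 19.38 TCP [0.5636 0.2436 0.2354] G [0.5635 0.2436 0.0804] ythe -6.99 zax [-7.e-04 -1.e-04 -1.e+00] F [-0.2 -0.1 -1.4] op 0.0212 gf 97.9 q [0.24 0.34 1.84 0.   0.96 0.36]
[(np.int32(219), array([442.2,   3.7])), (np.int32(35), array([464.2,   4.8])), (np.int32(62), array([271.2, 126.7])), (np.int32(67), array([231.8, 143.2])), (np.int32(23), array([298.5, 161. ])), (np.int32(39), array([207.8, 167.3])), (np.int32(141), array([323.5, 233.5]))]
[(np.int32(261), array([443.6,   4.3])), (np.int32(65), array([271.6, 126.5])), (np.int32(74), array([231.4, 143.4])), (np.int32(25), array([298.5, 161. ])), (np.int32(41), array([208.1, 167.3])), (np.int32(145), array([323.6, 228.6]))]
[323.53918182 231.22788048] [323.67284755 226.51593298]
```

Call:
play_rows(series=[[0,0,-0.4,-0.006,0,0,-1],[0,0,-1,-0.018,0.001,0,-1],[0,0,-1.8,-0.033,0.002,0,-1],[0,0,-2.6,-0.05,0.003,0,-1],[0,0,-3.5,-0.068,0.003,0,-1]])

```text
time_s: 19.85
position: [0.5583, 0.175, 0.2355]
eef_rot: [-2.286, -2.155, 0.001]
wrist_force: [-0.8, -0.1, -2.1]
opening: 0.0211
gripper_force: 97.9
```

Call:
play_rows(series=[[0,0,-0.7,-0.018,0.001,0,-1],[0,0,-1.4,-0.036,0.001,0,-1],[0,0,-2.1,-0.054,0.002,0,-1],[0,0,-2.8,-0.072,0.002,0,-1],[0,0,-3.5,-0.09,0.003,0,-1]])

```text
time_s: 20.27
position: [0.5555, 0.0846, 0.2354]
eef_rot: [-2.22, -2.222, 0.001]
wrist_force: [-0.2, 0.2, -1.4]
opening: 0.0206
gripper_force: 98.0
```

Call:
play_rows(series=[[0,0,0,-0.016,0.001,0,-1],[0,0,0,-0.034,0.002,0,-1],[0,0,0,-0.052,0.003,0,-1],[0,0,0,-0.068,0.004,0,-1],[0,0,0,-0.08,0.004,0,-1]])

```text
time_s: 20.68
position: [0.5599, 0.0042, 0.2356]
eef_rot: [-2.222, -2.221, 0.001]
wrist_force: [-0.3, 0.9, -2.2]
opening: 0.0205
gripper_force: 97.9
```

Call:
play_rows(series=[[0,0,0,-0.012,0,0,-1],[0,0,0,-0.026,0,0,-1],[0,0,0,-0.04,0,0,-1],[0,0,0,-0.05,0,0,-1],[0,0,0,-0.054,0,0,-1]])

```text
time_s: 21.1
position: [0.5601, -0.0498, 0.2358]
eef_rot: [2.222, 2.22, -0.0]
wrist_force: [0.6, 0.4, -1.1]
opening: 0.021
gripper_force: 97.9
```

Run:
```python
import chk
from h import *
go((.56,-.0485,.0805),0)
```

```text
a 66.75694444444444
b 6.001388888888889
t 21.15 TCP [ 0.5601 -0.0497  0.2358] G [ 0.5602 -0.0498  0.0808] ythe -0.07 zax [ 2.e-04 -4.e-04 -1.e+00] F [ 0.6  0.4 -1.9] op 0.0207 gf 97.9 q [-0.27  0.24  1.97 -0.    0.93 -0.27]
ROT [ 0.01  0.02 -0.07] SHIFT [ 0.0012 -0.0001  0.0003]
```

Call:
play_rows(series=[[0,0,0,0,0,0.004,-1],[0,0,0,0,0,0.008,-1],[0,0,0,0,0,0.012,-1],[0,0,0,0,0,0.016,-1],[0,0,0,0,0,0.0185,-1]])

```text
time_s: 21.57
position: [0.5598, -0.0477, 0.2164]
eef_rot: [-2.22, -2.222, 0.001]
wrist_force: [-0.2, 0.3, -0.8]
opening: 0.0208
gripper_force: 98.0
```

Call:
play_rows(series=[[0,0,0,0,0,0,-1],[0,0,0,0,0,0,-1],[0,0,0,0.004,0,0,-1],[0,0,0,0.012,0,0,-1],[0,0,0,0.022,0,0,-1]])

```text
time_s: 21.98
position: [0.5602, -0.0258, 0.2176]
eef_rot: [2.222, 2.22, 0.001]
wrist_force: [-0.1, -0.2, -2.0]
opening: 0.0209
gripper_force: 98.0
```

Call:
play_rows(series=[[0,0,0,0.015,0,0,-1],[0,0,0,0.035,0,0,-1],[0,0,0,0.058,0,0,-1],[0,0,0,0.08,0,0,-1],[0,0,0,0.105,0,0,-1]])

```text
time_s: 22.4
position: [0.5598, 0.0805, 0.2175]
eef_rot: [2.221, 2.222, 0.0]
wrist_force: [0.7, 0.8, -0.8]
opening: 0.0209
gripper_force: 97.9
```

Call:
play_rows(series=[[0,0,0,0.025,0,0,-1],[0,0,0,0.05,0,0,-1],[0,0,0,0.075,0,0,-1],[0,0,0,0.09,0,0,-1],[0,0,0,0.1,0,0,-1]])

```text
time_s: 22.82
position: [0.5594, 0.1815, 0.2174]
eef_rot: [-2.218, -2.224, -0.001]
wrist_force: [0.2, 0.4, -1.4]
opening: 0.021
gripper_force: 98.0
```

Run:
```python
import chk
from h import *
st()
f=chk.f.astype(np.uint8);cv2.imwrite("pics/scene5.png",f)
c=chk.c
# dark knife scales on tray b
for im in (cv2.imread("pics/scene3.png"),f):
    m=(im.max(2)<100).astype(np.uint8);m[:235]=0;m[285:]=0;m[:,:262]=0;m[:,315:]=0
    n,l,s,ce=cv2.connectedComponentsWithStats(m);print([(s[i,4],ce[i].round(1)) for i in range(1,n) if s[i,4]>15])
    m=(im.min(2)>165).astype(np.uint8);n,l,s,ce=cv2.connectedComponentsWithStats(m)
    print([(s[i,4],ce[i].round(1)) for i in range(1,n) if s[i,4]>10 and ce[i][1]>100])
```

```text
a 63.03611111111111
b 2.948611111111111
t 22.87 TCP [0.5594 0.182  0.2175] G [0.5595 0.1822 0.0625] ythe 0.17 zax [ 6.0e-04  1.2e-03 -1.0e+00] F [-0.2  0.7 -1.5] op 0.0207 gf 98.0 q [0.14 0.32 1.91 0.   0.91 0.14]
[(np.int32(57), array([291.2, 253.2])), (np.int32(58), array([283. , 257.5]))]
[(np.int32(15), array([294.9, 115.7])), (np.int32(62), array([271.2, 126.7])), (np.int32(67), array([231.8, 143.2])), (np.int32(23), array([298.5, 161. ])), (np.int32(39), array([207.8, 167.3])), (np.int32(141), array([323.5, 233.5]))]
[(np.int32(54), array([291.2, 253.3])), (np.int32(56), array([282.9, 257.4]))]
[(np.int32(18), array([295.2, 115.9])), (np.int32(68), array([271.5, 126.5])), (np.int32(97), array([227.9, 144.9])), (np.int32(25), array([298.5, 161. ])), (np.int32(46), array([208.3, 167.4])), (np.int32(43), array([267.3, 175.4])), (np.int32(11), array([310.5, 223.5]))]
```

Call:
play_rows(series=[[0,0,0,0.03,0,-0.01,-1],[0,0,0,0.065,0,-0.02,-1],[0,0,0,0.1,0,-0.03,-1],[0,0,0,0.14,0,-0.04,-1],[0,0,0,0.18,0,-0.04,-1]])

```text
time_s: 23.28
position: [0.5607, 0.3602, 0.2602]
eef_rot: [2.221, 2.219, 0.007]
wrist_force: [1.0, -0.5, -1.5]
opening: 0.021
gripper_force: 98.0
```

Call:
play_rows(series=[[0,0,1,0,0.03,0,-1],[0,0,2,0,0.06,0,-1],[0,0,3.5,0,0.09,0,-1],[0,0,4.5,0,0.12,0,-1],[0,0,4.5,0,0.13,0,-1]])

```text
time_s: 23.7
position: [0.6932, 0.3576, 0.2573]
eef_rot: [2.308, 2.129, 0.004]
wrist_force: [0.4, -0.5, -1.2]
opening: 0.0206
gripper_force: 98.2
```

Call:
play_rows(series=[[0,0,0,0,0,0.015,-1],[0,0,0,0,0,0.03,-1],[0,0,0,0,0,0.042,-1],[0,0,0,0,0,0.05,-1],[0,0,0,0,0,0.0515,-1]])

```text
time_s: 24.12
position: [0.6885, 0.3589, 0.2038]
eef_rot: [-2.305, -2.133, 0.005]
wrist_force: [1.0, -0.9, -1.2]
opening: 0.0211
gripper_force: 98.2
```

Call:
play_rows(series=[[0,0,0,0,0,0,-1],[0,0,0,0,0,0,-1],[0,0,0,0,0,0,-1],[0,0,0,0,0,0,-1],[0,0,0,0,0,0,-1]])

```text
time_s: 24.53
position: [0.6898, 0.3589, 0.2058]
eef_rot: [2.306, 2.133, 0.0]
wrist_force: [0.4, 0.3, -1.5]
opening: 0.0206
gripper_force: 98.2
```

Run:
```python
import chk
from h import *
go(scoop((.6667,.0715),-94.5,0,.0065),-4.5)
```

```text
a 70.64722222222223
b 1.0847222222222221
t 24.58 TCP [0.6899 0.3589 0.2058] G [0.6899 0.3589 0.0508] ythe -4.48 zax [ 2.e-04  0.e+00 -1.e+00] F [ 0.  -0.5 -1.4] op 0.0206 gf 98.2 q [ 0.35  0.69  1.39 -0.    1.06  0.43]
ROT [ 0.01 -0.    0.02] SHIFT [-0.1123 -0.0006  0.    ]
```

Call:
play_rows(series=[[0,0,0,-0.01,0,0,-1],[0,0,0,-0.022,0,0,-1],[0,0,0,-0.034,0,0,-1],[0,0,0,-0.046,0,0,-1],[0,0,0,-0.056,0,0,-1]])

```text
time_s: 25.0
position: [0.6855, 0.3009, 0.2057]
eef_rot: [2.308, 2.131, -0.001]
wrist_force: [-0.1, -0.0, -0.8]
opening: 0.0211
gripper_force: 98.2
```

Call:
play_rows(series=[[0,0,0,-0.012,0,0,-1],[0,0,0,-0.026,0,0,-1],[0,0,0,-0.04,0,0,-1],[0,0,0,-0.052,0,0,-1],[0,0,0,-0.057,0,0,-1]])

```text
time_s: 25.42
position: [0.6811, 0.2439, 0.2057]
eef_rot: [2.308, 2.131, -0.001]
wrist_force: [0.7, 0.2, -0.5]
opening: 0.0209
gripper_force: 98.2
```

Call:
play_rows(series=[[0,0,0,0,0,0,-1],[0,0,0,0,0,-0.004,-1],[0,0,0,0,0,-0.008,-1],[0,0,0,0,0,-0.014,-1],[0,0,0,0,0,-0.02,-1]])

```text
time_s: 25.83
position: [0.681, 0.2469, 0.2263]
eef_rot: [-2.306, -2.134, -0.001]
wrist_force: [-0.8, -0.7, -2.3]
opening: 0.0212
gripper_force: 98.1
```

Call:
play_rows(series=[[0,0,0,0,0,-0.006,-1],[0,0,0,0,0,-0.01,-1],[0,0,0,0,0,-0.01,-1],[0,0,0,0,0,-0.01,-1],[0,0,0,0,0,-0.01,-1]])

```text
time_s: 26.25
position: [0.6809, 0.2462, 0.2355]
eef_rot: [-2.306, -2.133, 0.001]
wrist_force: [0.0, 0.7, -3.1]
opening: 0.0211
gripper_force: 98.1
```

Run:
```python
from h import *
from cell import manip
st();c=load()
f=manip.grab_frame("scene")["image"];cv2.imwrite("pics/scene6.png",f)
m=(f.max(2)<100).astype(np.uint8);m[:230]=0;m[285:]=0;m[:,:262]=0;m[:,315:]=0
n,l,s,ce=cv2.connectedComponentsWithStats(m);print([(s[i,4],ce[i].round(1)) for i in range(1,n) if s[i,4]>15])
print(proj(c["scene"],(.6667,.0715,.034)),proj(c["scene"],(.6667,.0715,.0575)))
```

```text
t 26.25 TCP [0.6809 0.2462 0.2355] G [0.6809 0.2462 0.0805] ythe -4.48 zax [-5.e-04 -1.e-04 -1.e+00] F [ 0.   0.7 -3.1] op 0.0211 gf 98.1 q [0.21 0.55 1.55 0.   1.04 0.29]
[(np.int32(774), array([303.1, 251.5])), (np.int32(55), array([282.1, 252.8]))]
[287.15485517 253.28110802] [286.66528973 248.62825807]
```

Call:
play_rows(series=[[0,0,-0.3,-0.006,0,0,-1],[0,0,-0.7,-0.018,0,0,-1],[0,0,-1.2,-0.034,0,0,-1],[0,0,-1.8,-0.052,0,0,-1],[0,0,-2.5,-0.07,0,0,-1]])

```text
time_s: 26.72
position: [0.6753, 0.1748, 0.2353]
eef_rot: [-2.258, -2.184, 0.001]
wrist_force: [0.7, -0.5, -1.8]
opening: 0.0211
gripper_force: 98.1
```

Call:
play_rows(series=[[0,0,-0.4,-0.018,0,0,-1],[0,0,-0.8,-0.036,0,0,-1],[0,0,-1.2,-0.054,0,0,-1],[0,0,-1.6,-0.072,0,0,-1],[0,0,-2,-0.09,0,0,-1]])

```text
time_s: 27.13
position: [0.6721, 0.0844, 0.2355]
eef_rot: [-2.221, -2.222, 0.001]
wrist_force: [0.1, 0.7, -2.2]
opening: 0.021
gripper_force: 98.1
```

Call:
play_rows(series=[[0,0,0,-0.016,0,0,-1],[0,0,0,-0.034,0,0,-1],[0,0,0,-0.052,0,0,-1],[0,0,0,-0.068,0,0,-1],[0,0,0,-0.08,0,0,-1]])

```text
time_s: 27.55
position: [0.6723, 0.0043, 0.2357]
eef_rot: [-2.222, -2.22, 0.001]
wrist_force: [0.6, -0.4, -1.6]
opening: 0.0211
gripper_force: 98.1
```

Call:
play_rows(series=[[0,0,0,-0.012,0,0,-1],[0,0,0,-0.026,0,0,-1],[0,0,0,-0.04,0,0,-1],[0,0,0,-0.05,0,0,-1],[0,0,0,-0.053,0,0,-1]])

```text
time_s: 27.97
position: [0.6726, -0.0484, 0.2358]
eef_rot: [2.222, 2.22, -0.0]
wrist_force: [0.3, 0.3, -2.0]
opening: 0.0208
gripper_force: 98.1
```

Run:
```python
from h import *
go((.672,-.0485,.0805),0)
```

```text
t 27.97 TCP [ 0.6726 -0.0484  0.2358] G [ 0.6726 -0.0485  0.0808] ythe -0.06 zax [ 2.e-04 -5.e-04 -1.e+00] F [ 0.3  0.3 -2. ] op 0.0208 gf 98.1 q [-0.22  0.46  1.68 -0.    1.   -0.22]
ROT [ 0.01  0.03 -0.06] SHIFT [-0.0001 -0.0006  0.0003]
```

Lower, withdraw, then lift clear to look at all three.

Call:
play_rows(series=[[0,0,0,0,0,0.004,-1],[0,0,0,0,0,0.008,-1],[0,0,0,0,0,0.012,-1],[0,0,0,0,0,0.016,-1],[0,0,0,0,0,0.0185,-1]])

```text
time_s: 28.38
position: [0.6723, -0.0458, 0.2163]
eef_rot: [-2.219, -2.222, 0.001]
wrist_force: [1.2, 0.9, -1.9]
opening: 0.0208
gripper_force: 98.2
```

Call:
play_rows(series=[[0,0,0,0,0,0,-1],[0,0,0,0,0,0,-1],[0,0,0,0.004,0,0,-1],[0,0,0,0.012,0,0,-1],[0,0,0,0.022,0,0,-1]])

```text
time_s: 28.8
position: [0.6727, -0.0242, 0.2177]
eef_rot: [2.222, 2.22, 0.001]
wrist_force: [-0.0, -1.0, -1.4]
opening: 0.0207
gripper_force: 98.2
```

Call:
play_rows(series=[[0,0,0,0.015,0,0,-1],[0,0,0,0.035,0,0,-1],[0,0,0,0.058,0,0,-1],[0,0,0,0.08,0,0,-1],[0,0,0,0.105,0,0,-1]])

```text
time_s: 29.22
position: [0.6722, 0.0826, 0.2174]
eef_rot: [2.221, 2.222, 0.0]
wrist_force: [-0.3, -0.5, -1.0]
opening: 0.0209
gripper_force: 98.2
```

Call:
play_rows(series=[[0,0,0,0.03,0,0,-1],[0,0,0,0.06,0,0,-1],[0,0,0,0.09,0,0,-1],[0,0,0,0.12,0,0,-1],[0,0,0,0.13,0,0,-1]])

```text
time_s: 29.63
position: [0.6713, 0.2159, 0.2175]
eef_rot: [-2.216, -2.226, -0.003]
wrist_force: [-0.3, 0.1, -0.5]
opening: 0.0204
gripper_force: 98.2
```

Run:
```python
from h import *
from cell import manip
st()
f=manip.grab_frame("scene");s=manip.grab_frame("side")
cv2.imwrite("pics/scene7.png",f["image"]);cv2.imwrite("pics/side7.png",s["image"])
cv2.imwrite("pics/m6.png",np.hstack([cv2.resize(f["image"][100:240,180:360],(400,311),interpolation=3),cv2.resize(s["image"][200:340,260:440],(400,311),interpolation=3)]))
```

```text
t 29.63 TCP [0.6713 0.2159 0.2175] G [0.6714 0.2162 0.0625] ythe 0.25 zax [ 5.0e-04  1.8e-03 -1.0e+00] F [-0.3  0.1 -0.5] op 0.0204 gf 98.2 q [0.17 0.54 1.6  0.   1.   0.16]
```

View pics/m6.png

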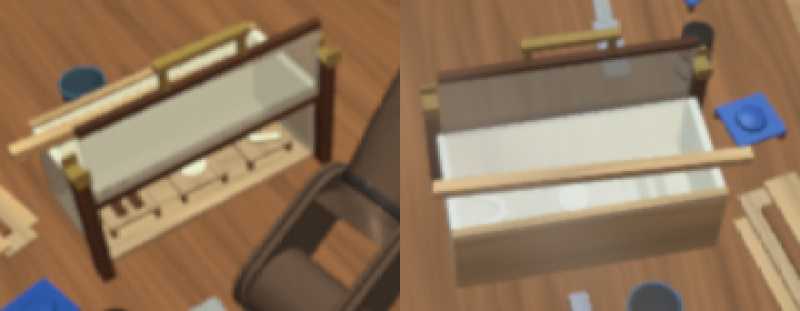

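All three trays stand inside in a row with their front feet visible: c at (248,168)-(289,148), a at (181,200)-(224,180), b at (114,232)-(158,213) in the left crop. Next I check their depth and work out the way back to the mat.

Run:
```python
from h import *
c=load();k=180/400
for n,P in dict(c=[(248,168),(289,148)],a=[(181,200),(224,180)],b=[(114,232),(158,213)],sill=[(112,258),(316,160)],boss=[(194,168)]).items():
    print(n,[onz(c["scene"],(180+u*k,100+v*k),.045 if n=="boss" else .01)[:2].round(4) for u,v in P])
go((.4838,.3264,.10),97)
```

```text
c [array([ 0.4857, -0.1858]), array([ 0.4122, -0.1848])]
a [array([ 0.5989, -0.1885]), array([ 0.5277, -0.1859])]
b [array([ 0.705, -0.191]), array([ 0.6379, -0.1861])]
sill [array([ 0.7284, -0.1518]), array([ 0.3935, -0.1408])]
boss [array([ 0.5654, -0.2017])]
t 29.73 TCP [0.6716 0.2138 0.2173] G [0.6717 0.2138 0.0623] ythe 0.27 zax [ 3.e-04  2.e-04 -1.e+00] F [ 0.1 -0.6 -2. ] op 0.0212 gf 98.2 q [0.16 0.54 1.6  0.   1.   0.16]
ROT [ 2.000e-02  0.000e+00 -9.673e+01] SHIFT [ 0.1135 -0.1873 -0.0377]
```

Call:
play_rows(series=[[0,0,0,0.01,-0.016,-0.012,-1],[0,0,0,0.03,-0.045,-0.024,-1],[0,0,0,0.05,-0.08,-0.036,-1],[0,0,0,0.07,-0.11,-0.04,-1],[0,0,0,0.09,-0.14,-0.04,-1]])

```text
time_s: 30.15
position: [0.5318, 0.3001, 0.2591]
eef_rot: [2.222, 2.219, 0.004]
wrist_force: [1.0, -0.6, -0.9]
opening: 0.0208
gripper_force: 98.3
```

Call:
play_rows(series=[[0,0,-7,0.01,-0.02,0,-1],[0,0,-14,0.02,-0.04,0,-1],[0,0,-21,0.0225,-0.0475,0,-1],[0,0,-28,0.0225,-0.0475,0,-1],[0,0,-35,0.0225,-0.0475,0,-1]])

```text
time_s: 30.57
position: [0.4843, 0.3223, 0.2573]
eef_rot: [1.441, 2.791, -0.001]
wrist_force: [-0.0, 0.2, -1.5]
opening: 0.0205
gripper_force: 98.4
```

Call:
play_rows(series=[[0,0,-7,0,0,0,-1],[0,0,-14,0,0,0,-1],[0,0,-21,0,0,0,-1],[0,0,-28,0,0,0,-1],[0,0,-35,0,0,0,-1]])

```text
time_s: 30.98
position: [0.4852, 0.3218, 0.2573]
eef_rot: [0.538, 3.095, -0.001]
wrist_force: [0.8, 0.0, -0.7]
opening: 0.0209
gripper_force: 98.4
```

Call:
play_rows(series=[[0,0,-7,0,0,0,-1],[0,0,-14,0,0,0,-1],[0,0,-21,0,0,0,-1],[0,0,-26.7,0,0,0,-1],[0,0,-26.7,0,0,0,-1]])

```text
time_s: 31.4
position: [0.4852, 0.3219, 0.2573]
eef_rot: [0.185, -3.136, 0.001]
wrist_force: [-0.5, 0.5, -0.7]
opening: 0.0211
gripper_force: 98.3
```

Run:
```python
from h import *
go((.4838,.3264,.0483),97)
```

```text
t 31.4 TCP [0.4852 0.3219 0.2573] G [0.4852 0.3218 0.1023] ythe 96.74 zax [-1.e-04 -7.e-04 -1.e+00] F [-0.5  0.5 -0.7] op 0.0211 gf 98.3 q [ 0.41  0.25  1.91 -0.    0.98 -1.28]
ROT [-0.04 -0.01 -0.26] SHIFT [0.0008 0.0047 0.0539]
```

Call:
play_rows(series=[[0,0,-0.3,0,0.0045,0.012,-1],[0,0,-0.3,0,0.0045,0.026,-1],[0,0,-0.3,0,0.0045,0.038,-1],[0,0,-0.3,0,0.0045,0.046,-1],[0,0,-0.3,0,0.0045,0.05,-1]])

```text
time_s: 31.82
position: [0.4837, 0.3269, 0.2048]
eef_rot: [0.19, -3.132, 0.002]
wrist_force: [-0.8, 0.3, -1.8]
opening: 0.0208
gripper_force: 98.3
```

Call:
play_rows(series=[[0,0,0,0,0,0.001,-1],[0,0,0,0,0,0.002,-1],[0,0,0,0,0,0.003,-1],[0,0,0,0,0,0.0035,-1],[0,0,0,0,0,0.0035,-1]])

```text
time_s: 32.23
position: [0.4846, 0.3275, 0.2043]
eef_rot: [-0.192, 3.135, 0.001]
wrist_force: [-0.7, 0.7, -1.3]
opening: 0.0208
gripper_force: 98.3
```

Run:
```python
from h import *
go((.4838,.3264,.0483),97)
```

```text
t 32.23 TCP [0.4846 0.3275 0.2043] G [0.4847 0.3276 0.0493] ythe 97.01 zax [ 9.e-04  4.e-04 -1.e+00] F [-0.7  0.7 -1.3] op 0.0208 gf 98.3 q [ 0.42  0.34  1.92 -0.    0.88 -1.27]
ROT [0.02 0.06 0.01] SHIFT [ 0.0009 -0.001   0.001 ]
```

Down 1 mm, then open and rise.

Call:
play_rows(series=[[0,0,0,0,0,0.001,-1],[0,0,0,0,0,0.001,-1],[0,0,0,0,0,0.001,0],[0,0,0,0,0,0.001,1],[0,0,0,0,0,0.001,1]])

```text
time_s: 32.65
position: [0.4845, 0.3274, 0.203]
eef_rot: [-0.192, 3.135, 0.0]
wrist_force: [-0.0, -0.7, 0.9]
opening: 0.0563
gripper_force: 0.0
```

Call:
play_rows(series=[[0,0,0,0,0,0,1],[0,0,0,0,0,0,1],[0,0,0,0,0,0,1],[0,0,0,0,0,0,1],[0,0,0,0,0,-0.01,1]])

```text
time_s: 33.07
position: [0.4835, 0.3269, 0.2109]
eef_rot: [0.192, -3.132, 0.003]
wrist_force: [0.2, -0.5, -1.0]
opening: 0.085
gripper_force: 0.0
```

Call:
play_rows(series=[[0,0,0,0,0,-0.03,1],[0,0,0,0,0,-0.07,1],[0,0,0,0,0,-0.11,1],[0,0,0,0,0,-0.15,1],[0,0,0,0,0,-0.19,1]])

```text
time_s: 33.48
position: [0.4839, 0.3272, 0.4055]
eef_rot: [-0.192, 3.135, 0.0]
wrist_force: [1.1, -0.4, -0.1]
opening: 0.0853
gripper_force: 0.0
```

Call:
play_rows(series=[[0,0,1.5,-0.02,0,-0.02,1],[0,0,3,-0.04,0,-0.03,1],[0,0,5,-0.06,0,-0.04,1],[0,0,7,-0.07,0,-0.05,1],[0,0,7,-0.075,0,-0.05,1]])

```text
time_s: 33.9
position: [0.5601, 0.3365, 0.4563]
eef_rot: [0.002, 3.136, 0.003]
wrist_force: [-0.2, -0.4, 0.4]
opening: 0.0852
gripper_force: 0.0
```

Run:
```python
from h import *
from cell import manip
import pickle
f=manip.grab_frame("wrist");cv2.imwrite("pics/w3.png",f["image"]);pickle.dump(f,open('w3.pkl','wb'))
go((.561,-.1475,.36),90)
```

```text
t 33.95 TCP [0.56   0.3364 0.4546] G [0.5606 0.3366 0.2996] ythe 90.01 zax [ 0.0035  0.0013 -1.    ] F [ 0.3 -0.4 -0.1] op 0.0853 gf 0.0 q [ 0.39  0.21  1.58 -0.    1.35 -1.19]
ROT [0.07 0.2  0.01] SHIFT [-0.0011 -0.4838 -0.061 ]
```

View pics/w3.png

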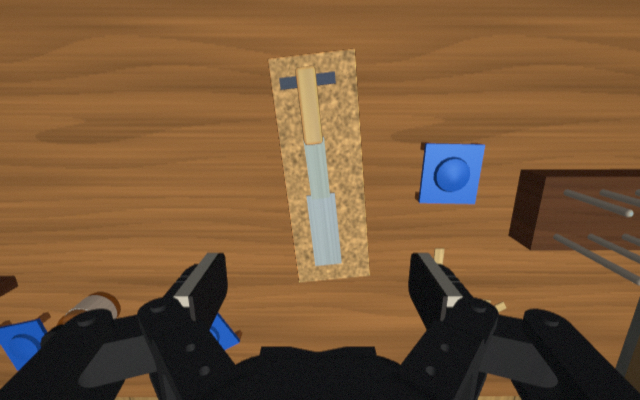

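Call:
play_rows(series=[[0,0.2,0,0,-0.025,-0.02,1],[0,0.2,0,0,-0.055,-0.035,1],[0,0.2,0,0,-0.09,-0.05,1],[0,0.2,0,0,-0.125,-0.06,1],[0,0.2,0,0,-0.16,-0.06,1]])

```text
time_s: 34.37
position: [0.5579, 0.1755, 0.5152]
eef_rot: [-0.004, 3.141, 0.001]
wrist_force: [0.1, -0.3, 1.1]
opening: 0.0855
gripper_force: 0.0
```

Call:
play_rows(series=[[0,0,0,0,-0.035,0,1],[0,0,0,0,-0.07,0,1],[0,0,0,0,-0.105,0,1],[0,0,0,0,-0.14,0,1],[0,0,0,0,-0.17,0,1]])

```text
time_s: 34.78
position: [0.5579, 0.0049, 0.5119]
eef_rot: [0.002, -3.137, 0.0]
wrist_force: [-0.7, 1.4, 0.2]
opening: 0.0857
gripper_force: 0.0
```

Call:
play_rows(series=[[0,0,0,0,-0.035,0,1],[0,0,0,0,-0.07,0,1],[0,0,0,0,-0.105,0,1],[0,0,0,0,-0.14,0,1],[0,0,0,0,-0.154,0,1]])

```text
time_s: 35.2
position: [0.5581, -0.1505, 0.5116]
eef_rot: [-0.003, -3.136, 0.001]
wrist_force: [-0.3, 0.6, -1.0]
opening: 0.0852
gripper_force: 0.0
```

Call:
play_rows(series=[[0,0,0,0,0,0,1],[0,0,0,0,0,0,1],[0,0,0,0,0,0,1],[0,0,0,0,0,0,1],[0,0,0,0,0,0,1]])

```text
time_s: 35.62
position: [0.559, -0.146, 0.5128]
eef_rot: [0.004, -3.138, -0.0]
wrist_force: [0.3, 0.1, 0.4]
opening: 0.0856
gripper_force: 0.0
```

Run:
```python
from h import *
go((.561,-.1475,.2945),90)
```

```text
t 35.62 TCP [ 0.559  -0.146   0.5128] G [ 0.5585 -0.1459  0.3578] ythe 90.14 zax [-3.3e-03  2.0e-04 -1.0e+00] F [0.3 0.1 0.4] op 0.0856 gf 0.0 q [-0.43  0.01  1.69 -0.    1.44 -2.  ]
ROT [ 0.01 -0.19  0.14] SHIFT [-0.0022 -0.0016  0.0633]
```

Call:
play_rows(series=[[0,0,0,-0.002,-0.0015,0.018,1],[0,0,0,-0.002,-0.0015,0.036,1],[0,0,0,-0.002,-0.0015,0.052,1],[0,0,0,-0.002,-0.0015,0.063,1],[0,0,0,-0.002,-0.0015,0.063,1]])

```text
time_s: 36.03
position: [0.5604, -0.148, 0.4465]
eef_rot: [0.002, -3.133, -0.004]
wrist_force: [-0.7, 0.5, -1.0]
opening: 0.0853
gripper_force: 0.0
```

Call:
play_rows(series=[[0,0,0,0,0,0,-1],[0,0,0,0,0,0,-1],[0,0,0,0,0,0,-1],[0,0,0,0,0,0,-1],[0,0,0,0,0,0,-1]], squeeze=60)

```text
time_s: 36.45
position: [0.5608, -0.149, 0.4508]
eef_rot: [0.0, -3.14, 0.001]
wrist_force: [0.0, 0.6, 1.0]
opening: 0.0256
gripper_force: 0.0
```

Call:
play_rows(series=[[0,0,0,0,0,0,-1],[0,0,0,0,0,0,-1],[0,0,0,0,0,0,-1],[0,0,0,0,0,0,-1],[0,0,0,0,0,0,-1]])

```text
time_s: 36.87
position: [0.5609, -0.1482, 0.4504]
eef_rot: [0.003, -3.139, -0.003]
wrist_force: [-1.5, 4.6, 2.0]
opening: 0.013
gripper_force: 59.1
```

Call:
play_rows(series=[[0,0,0,0,0,0.01,-1],[0,0,0,0,0,0.025,-1],[0,0,0,0,0,0.045,-1],[0,0,0,0,0,0.065,-1],[0,0,0,0,0,0.085,-1]])

```text
time_s: 37.28
position: [0.5607, -0.1481, 0.3656]
eef_rot: [0.003, -3.14, -0.002]
wrist_force: [0.5, 5.4, 5.8]
opening: 0.0129
gripper_force: 59.5
```

Run:
```python
from h import *
st()
```

```text
t 37.28 TCP [ 0.5607 -0.1481  0.3656] G [ 0.5604 -0.1479  0.2106] ythe 90.1 zax [-0.0017  0.0013 -1.    ] F [0.5 5.4 5.8] op 0.0129 gf 59.5 q [-0.43  0.11  1.85  0.    1.18 -2.01]
```

Call:
play_rows(series=[[0,0,0,0,0,0.008,-1],[0,0,0,0,0,0.015,-1],[0,0,0,0,0,0.02,-1],[0,0,0,0,0,0.024,-1],[0,0,0,0,0,0.024,-1]])

```text
time_s: 37.7
position: [0.5607, -0.1481, 0.3404]
eef_rot: [0.002, -3.14, -0.003]
wrist_force: [3.0, 5.4, -1.1]
opening: 0.0127
gripper_force: 58.7
```

Call:
play_rows(series=[[0,0,0,0,0,0.001,-1],[0,0,0,0,0,0.002,-1],[0,0,0,0,0,0.003,-1],[0,0,0,0,0,0.003,-1],[0,0,0,0,0,0.003,-1]])

```text
time_s: 38.12
position: [0.5608, -0.1481, 0.3383]
eef_rot: [0.003, -3.139, -0.003]
wrist_force: [0.7, 5.2, 2.9]
opening: 0.0131
gripper_force: 59.1
```

Call:
play_rows(series=[[0,0,0,0,0,0.001,-1],[0,0,0,0,0,0.002,-1],[0,0,0,0,0,0.003,-1],[0,0,0,0,0,0.003,-1],[0,0,0,0,0,0.003,-1]])

```text
time_s: 38.53
position: [0.5607, -0.1481, 0.3353]
eef_rot: [0.003, -3.14, -0.003]
wrist_force: [0.5, 6.1, 3.4]
opening: 0.0132
gripper_force: 59.2
```

Call:
play_rows(series=[[0,0,0,0,0,0.001,-1],[0,0,0,0,0,0.002,-1],[0,0,0,0,0,0.003,-1],[0,0,0,0,0,0.003,-1],[0,0,0,0,0,0.003,-1]])

```text
time_s: 38.95
position: [0.5608, -0.1481, 0.333]
eef_rot: [0.003, -3.139, -0.002]
wrist_force: [-0.5, 6.5, 5.8]
opening: 0.0129
gripper_force: 59.5
```

Call:
play_rows(series=[[0,0,0,0,0,0.001,-1],[0,0,0,0,0,0.002,-1],[0,0,0,0,0,0.003,-1],[0,0,0,0,0,0.003,-1],[0,0,0,0,0,0.003,-1]])

```text
time_s: 39.37
position: [0.5609, -0.1481, 0.3329]
eef_rot: [0.003, -3.139, -0.002]
wrist_force: [-5.2, 8.5, 15.3]
opening: 0.0132
gripper_force: 60.9
```

Call:
play_rows(series=[[0,0,0,0,0,-0.002,-1],[0,0,0,0,0,-0.002,0],[0,0,0,0,0,-0.002,1],[0,0,0,0,0,-0.002,1],[0,0,0,0,0,-0.002,1]])

```text
time_s: 39.78
position: [0.5602, -0.1494, 0.3302]
eef_rot: [-0.001, -3.137, 0.001]
wrist_force: [-0.2, 0.2, 0.5]
opening: 0.0612
gripper_force: 0.0
```

Call:
play_rows(series=[[0,0,0,0,0,0,1],[0,0,0,0,0,0,1],[0,0,0,0,0,0,1],[0,0,0,0,0,-0.015,1],[0,0,0,0,0,-0.04,1]])

```text
time_s: 40.2
position: [0.5596, -0.1487, 0.3673]
eef_rot: [0.0, -3.131, -0.005]
wrist_force: [0.7, -0.8, -0.6]
opening: 0.0855
gripper_force: 0.0
```

Call:
play_rows(series=[[0,0,0,-0.015,-0.01,-0.035,1],[0,0,0,-0.03,-0.02,-0.07,1],[0,0,0,-0.045,-0.03,-0.105,1],[0,0,0,-0.06,-0.04,-0.14,1],[0,0,0,-0.07,-0.052,-0.175,1]])

```text
time_s: 40.62
position: [0.6318, -0.2011, 0.547]
eef_rot: [0.001, -3.138, -0.0]
wrist_force: [1.6, -0.5, -0.5]
opening: 0.0856
gripper_force: 0.0
```

Call:
play_rows(series=[[0,0,0,0,0,-0.03,1],[0,0,0,0,0,-0.05,1],[0,0,0,0,0,-0.05,1],[0,0,0,0,0,-0.05,1],[0,0,0,0,0,-0.05,1]])

```text
time_s: 41.03
position: [0.6313, -0.201, 0.5936]
eef_rot: [0.0, -3.136, -0.002]
wrist_force: [-0.7, 0.3, -0.8]
opening: 0.0857
gripper_force: 0.0
```

Run:
```python
from h import *
from cell import manip
import pickle
st()
f=manip.grab_frame("wrist");cv2.imwrite("pics/w4.png",f["image"]);pickle.dump(f,open('w4.pkl','wb'))
print(f["camera_matrix"][0])
cv2.imwrite("pics/w4c.png",cv2.resize(f["image"][20:395,180:430],(400,600),interpolation=3))
```

```text
t 41.03 TCP [ 0.6313 -0.201   0.5936] G [ 0.6304 -0.2008  0.4386] ythe 90.01 zax [-0.0058  0.0011 -1.    ] F [-0.7  0.3 -0.8] op 0.0857 gf 0.0 q [-0.46  0.19  1.36 -0.    1.6  -2.03]
[309.46001216   0.         317.51230714]
```

View pics/w4c.png

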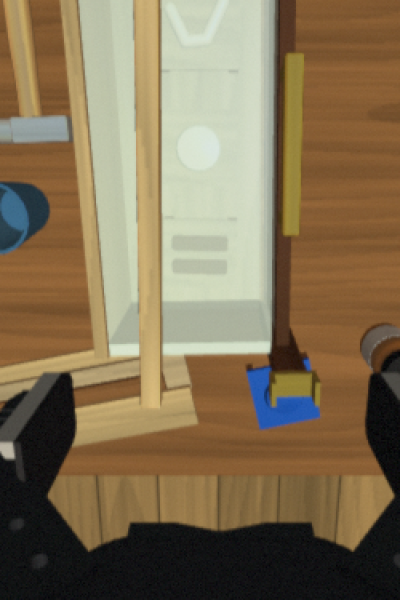

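The crop shows the right fork at (295,385), the handle from (294,54) to (291,235), and the bar from (147,0) to its end at (150,407). The trays show through the clear roof.

Run:
```python
from h import *
import pickle
f=pickle.load(open('w4.pkl','rb'));im=f["image"].astype(int)
sat=im[:,:,2]-im[:,:,0]
B=[]
for r in range(20,230,15):
    cols=np.where(sat[r,258:290]>45)[0]+258
    B.append((r,cols.min(),cols.max()))
print(B)
B=np.array(B)
pl=np.polyfit(B[:,0],B[:,1]-.5,1);pr=np.polyfit(B[:,0],B[:,2]+.5,1)
for z in (.164,):
    for r in (30,230): print([onz(f,(np.polyval(p,r),r),z).round(4) for p in (pl,pr)])
e=onz(f,(180+150/1.6,20+407/1.6),.164);print("bar end",e)
h=[onz(f,(180+u/1.6,20+v/1.6),.187) for u,v in ((294,54),(291,235))];print("handle",h,(h[0]+h[1])/2)
print("fork",[onz(f,(180+u/1.6,20+v/1.6),.21) for u,v in ((268,387),(322,387),(295,370),(295,405))])
s=cv2.imread("pics/side7.png")
```

```text
[(20, np.int64(263), np.int64(279)), (35, np.int64(264), np.int64(280)), (50, np.int64(264), np.int64(280)), (65, np.int64(264), np.int64(280)), (80, np.int64(265), np.int64(279)), (95, np.int64(265), np.int64(280)), (110, np.int64(265), np.int64(280)), (125, np.int64(265), np.int64(280)), (140, np.int64(266), np.int64(280)), (155, np.int64(266), np.int64(280)), (170, np.int64(266), np.int64(280)), (185, np.int64(266), np.int64(280)), (200, np.int64(267), np.int64(280)), (215, np.int64(267), np.int64(280))]
[array([ 0.4681, -0.2632,  0.164 ]), array([ 0.4681, -0.2435,  0.164 ])]
[array([ 0.7159, -0.2703,  0.164 ]), array([ 0.7159, -0.2512,  0.164 ])]
bar end [ 0.78436755 -0.26339299  0.164     ]
handle [array([ 0.49702784, -0.14885739,  0.187     ]), array([ 0.62404848, -0.14589828,  0.187     ])] [ 0.56053816 -0.14737783  0.187     ]
fork [array([ 0.74084954, -0.16259875,  0.21      ]), array([ 0.74090269, -0.12003944,  0.21      ]), array([ 0.72624172, -0.14193611,  0.21      ]), array([ 0.75671156, -0.14065713,  0.21      ])]
```

Run:
```python
from h import *
from cell import manip
c=load()
res={}
for n in("scene","side"):
    im=manip.grab_frame(n)["image"];cv2.imwrite(f"pics/{n}8.png",im)
    hsv=cv2.cvtColor(im,cv2.COLOR_BGR2HSV)
    m=cv2.inRange(hsv,(18,110,50),(32,255,255))
    k,l,s,ce=cv2.connectedComponentsWithStats(m)
    print(n,[(int(s[i,4]),ce[i].round(1).tolist(),s[i,:4].tolist()) for i in range(1,k) if s[i,4]>12])
for p in ((.3766,-.1516,.205),(.7446,-.1432,.205),(.5605,-.1475,.18)): print([proj(c[n],p).round(1).tolist() for n in c])
```

```text
scene [(13, [324.5, 3.6], [321, 1, 8, 6]), (36, [613.7, 5.8], [610, 3, 8, 7]), (32, [597.2, 34.2], [594, 31, 7, 7]), (29, [582.8, 59.5], [580, 57, 7, 6]), (17, [283.3, 63.5], [280, 62, 7, 5]), (69, [264.9, 71.8], [251, 66, 28, 13]), (13, [290.8, 71.7], [288, 70, 6, 5]), (81, [272.9, 80.3], [260, 73, 29, 16]), (26, [247.1, 80.5], [242, 77, 10, 8]), (16, [255.7, 88.8], [252, 85, 7, 8]), (14, [246.1, 93.2], [243, 91, 8, 5]), (202, [242.7, 133.5], [194, 111, 100, 46]), (93, [280.2, 128.6], [256, 117, 52, 23]), (90, [325.5, 123.1], [321, 116, 12, 14]), (115, [220.2, 153.5], [185, 140, 70, 29]), (216, [273.6, 154.9], [255, 144, 38, 28]), (76, [155.7, 164.2], [134, 146, 42, 37]), (138, [149.4, 180.7], [122, 154, 60, 55]), (36, [114.9, 162.6], [110, 156, 11, 16]), (32, [132.4, 182.1], [122, 171, 24, 25]), (100, [213.2, 177.2], [208, 170, 12, 15]), (32, [187.0, 191.5], [177, 182, 19, 20]), (84, [164.0, 208.4], [149, 192, 35, 27]), (16, [412.2, 213.2], [410, 211, 9, 9]), (85, [402.9, 283.5], [391, 273, 24, 23])]
side [(94, [394.7, 227.6], [390, 221, 11, 14]), (219, [335.6, 241.6], [314, 237, 43, 13]), (52, [273.0, 245.2], [270, 241, 7, 9])]
[[325.6, 121.9], [273.5, 246.2]]
[[213.7, 175.7], [395.7, 228.3]]
[[274.1, 153.5], [335.2, 242.1]]
```

Call:
play_rows(series=[[0,0.2,0.4,0.012,-0.012,0.035,1],[0,0.2,0.8,0.024,-0.024,0.07,1],[0,0.2,1.2,0.036,-0.036,0.11,1],[0,0.2,1.7,0.048,-0.048,0.15,1],[0,0.2,1.7,0.056,-0.056,0.185,1]])

```text
time_s: 41.6
position: [0.5733, -0.2572, 0.4077]
eef_rot: [-0.047, -3.133, -0.001]
wrist_force: [0.6, -1.2, -0.2]
opening: 0.0857
gripper_force: 0.0
```

Call:
play_rows(series=[[0,0,0,0,0,0.02,1],[0,0,0,0,0,0.035,1],[0,0,0,0,0,0.045,1],[0,0,0,0,0,0.05,1],[0,0,0,0,0,0.05,1]])

```text
time_s: 42.02
position: [0.5741, -0.2567, 0.3591]
eef_rot: [-0.046, -3.132, -0.002]
wrist_force: [0.4, -0.1, -0.2]
opening: 0.0855
gripper_force: 0.0
```

Call:
play_rows(series=[[0,0,0,0,0,0,1],[0,0,0,0,0,0,1],[0,0,0,0,0,0,1],[0,0,0,0,0,0,1],[0,0,0,0,0,0,1]])

```text
time_s: 42.43
position: [0.5745, -0.2569, 0.3616]
eef_rot: [-0.046, -3.136, 0.001]
wrist_force: [0.2, 0.3, 0.2]
opening: 0.0856
gripper_force: 0.0
```

Run:
```python
from h import *
go((.5745,-.2566,.168),88.3)
```

```text
t 42.43 TCP [ 0.5745 -0.2569  0.3616] G [ 0.5736 -0.2571  0.2066] ythe 88.33 zax [-5.7e-03 -8.0e-04 -1.0e+00] F [0.2 0.3 0.2] op 0.0856 gf 0.0 q [-0.58  0.23  1.73 -0.    1.19 -2.12]
ROT [-0.06 -0.32  0.03] SHIFT [-0.0002  0.0004  0.0386]
```

Call:
play_rows(series=[[0,-0.3,0,-0.001,0,0.012,1],[0,-0.3,0,-0.001,0,0.024,1],[0,-0.3,0,-0.001,0,0.033,1],[0,-0.3,0,-0.001,0,0.038,1],[0,-0.3,0,-0.001,0,0.038,1]])

```text
time_s: 42.85
position: [0.5745, -0.2567, 0.3202]
eef_rot: [-0.046, -3.136, -0.003]
wrist_force: [0.4, -0.2, 0.1]
opening: 0.0854
gripper_force: 0.0
```

Call:
play_rows(series=[[0,0,0,0,0,0,-1],[0,0,0,0,0,0,-1],[0,0,0,0,0,0,-1],[0,0,0,0,0,0,-1],[0,0,0,0,0,0,-1]], squeeze=40)

```text
time_s: 43.27
position: [0.5751, -0.257, 0.3233]
eef_rot: [-0.046, -3.14, 0.001]
wrist_force: [-0.4, -0.8, 0.9]
opening: 0.0252
gripper_force: 0.0
```

Call:
play_rows(series=[[0,0,0,0,0,0,-1],[0,0,0,0,0,0,-1],[0,0,0,0,0,0,-1],[0,0,0,0,0,0,-1],[0,0,0,0,0,0,-1]])

```text
time_s: 43.68
position: [0.5752, -0.2571, 0.3234]
eef_rot: [-0.046, -3.14, 0.001]
wrist_force: [-0.5, -0.7, 3.2]
opening: 0.0168
gripper_force: 42.0
```

Run:
```python
from h import *
st()
```

```text
t 43.68 TCP [ 0.5752 -0.2571  0.3234] G [ 0.5751 -0.2572  0.1684] ythe 88.31 zax [-8.e-04 -7.e-04 -1.e+00] F [-0.5 -0.7  3.2] op 0.0168 gf 42.0 q [-0.58  0.26  1.76 -0.    1.12 -2.12]
```

Call:
play_rows(series=[[0,0,0,0,0,-0.01,-1],[0,0,0,0,0,-0.03,-1],[0,0,0,0,0,-0.055,-1],[0,0,0,0,0,-0.08,-1],[0,0,0,0,0,-0.092,-1]])

```text
time_s: 44.1
position: [0.5754, -0.2571, 0.4181]
eef_rot: [0.046, 3.14, -0.003]
wrist_force: [0.8, -0.2, -0.2]
opening: 0.0167
gripper_force: 41.5
```

Call:
play_rows(series=[[0,0,-0.5,0.003,0.02,0,-1],[0,0,-1.2,0.007,0.045,0,-1],[0,0,-2,0.011,0.07,0,-1],[0,0,-2.6,0.015,0.095,0,-1],[0,0,-3,0.0174,0.11,0,-1]])

```text
time_s: 44.52
position: [0.5604, -0.1444, 0.4137]
eef_rot: [0.038, -3.138, -0.002]
wrist_force: [-0.2, 0.5, -1.5]
opening: 0.0169
gripper_force: 41.4
```

Call:
play_rows(series=[[0,0,0,0,0,0,-1],[0,0,0,0,0,0,-1],[0,0,0,0,0,0,-1],[0,0,0,0,0,0,-1],[0,0,0,0,0,0,-1]])

```text
time_s: 44.93
position: [0.5611, -0.1475, 0.4146]
eef_rot: [0.034, -3.14, 0.0]
wrist_force: [-0.0, 0.4, -1.7]
opening: 0.0166
gripper_force: 41.4
```

Run:
```python
from h import *
go((.561,-.1465,.225),91.3)
```

```text
t 44.93 TCP [ 0.5611 -0.1475  0.4146] G [ 0.5609 -0.1476  0.2596] ythe 91.24 zax [-1.9e-03 -3.0e-04 -1.0e+00] F [-0.   0.4 -1.7] op 0.0166 gf 41.4 q [-0.43  0.07  1.8  -0.    1.27 -2.02]
ROT [-0.01 -0.11 -0.06] SHIFT [0.0001 0.0011 0.0346]
```

Call:
play_rows(series=[[0,0,0,0,0.001,0.006,-1],[0,0,0,0,0.001,0.012,-1],[0,0,0,0,0.001,0.018,-1],[0,0,0,0,0.001,0.022,-1],[0,0,0,0,0.001,0.022,-1]])

```text
time_s: 45.35
position: [0.5606, -0.1455, 0.3906]
eef_rot: [0.036, -3.137, -0.002]
wrist_force: [-0.3, 0.6, -1.3]
opening: 0.0167
gripper_force: 41.4
```

Call:
play_rows(series=[[0,0,0,0,0,0.003,-1],[0,0,0,0,0,0.006,-1],[0,0,0,0,0,0.008,-1],[0,0,0,0,0,0.01,-1],[0,0,0,0,0,0.01,-1]])

```text
time_s: 45.77
position: [0.5609, -0.1455, 0.3822]
eef_rot: [0.036, -3.139, -0.0]
wrist_force: [0.3, 0.1, -0.8]
opening: 0.0168
gripper_force: 41.4
```

Run:
```python
from h import *
from cell import manip
go((.561,-.1465,.225),91.3)
c=load()
for n in("scene","side"):
    im=manip.grab_frame(n)["image"];cv2.imwrite(f"pics/{n}9.png",im)
```

```text
t 45.77 TCP [ 0.5609 -0.1455  0.3822] G [ 0.5605 -0.1454  0.2272] ythe 91.32 zax [-2.5e-03  2.0e-04 -1.0e+00] F [ 0.3  0.1 -0.8] op 0.0168 gf 41.4 q [-0.43  0.1   1.84 -0.    1.21 -2.02]
ROT [ 0.01 -0.14  0.02] SHIFT [-0.0001 -0.001   0.0022]
```

Call:
play_rows(series=[[0,0,0,0,-0.0005,0.001,-1],[0,0,0,0,-0.0005,0.002,-1],[0,0,0,0,-0.0005,0.003,-1],[0,0,0,0,-0.0005,0.003,-1],[0,0,0,0,-0.0005,0.003,-1]])

```text
time_s: 46.28
position: [0.5609, -0.146, 0.3796]
eef_rot: [0.036, -3.14, 0.0]
wrist_force: [-0.2, 0.2, -2.1]
opening: 0.0168
gripper_force: 41.4
```

Call:
play_rows(series=[[0,0,0,0,0,0.0005,-1],[0,0,0,0,0,0.001,-1],[0,0,0,0,0,0.0015,-1],[0,0,0,0,0,0.0015,-1],[0,0,0,0,0,0.0015,-1]])

```text
time_s: 46.7
position: [0.561, -0.146, 0.3793]
eef_rot: [0.036, -3.14, 0.001]
wrist_force: [-3.2, 1.4, 6.2]
opening: 0.0172
gripper_force: 42.2
```

Call:
play_rows(series=[[0,0,0,0,0,-0.0005,-0.6],[0,0,0,0,0,-0.0005,-0.3],[0,0,0,0,0,-0.0005,0],[0,0,0,0,0,-0.0005,0.3],[0,0,0,0,0,-0.0005,0.5]])

```text
time_s: 47.12
position: [0.561, -0.146, 0.3782]
eef_rot: [0.036, -3.139, -0.0]
wrist_force: [1.0, 0.6, 0.5]
opening: 0.0638
gripper_force: 0.0
```

Call:
play_rows(series=[[0,0,0,0,0,0,1],[0,0,0,0,0,0,1],[0,0,0,0,0,-0.005,1],[0,0,0,0,0,-0.02,1],[0,0,0,0,0,-0.04,1]])

```text
time_s: 47.53
position: [0.5607, -0.1459, 0.4173]
eef_rot: [0.036, -3.136, -0.003]
wrist_force: [-0.7, 0.3, 0.5]
opening: 0.0856
gripper_force: 0.0
```

Call:
play_rows(series=[[0,0,0,0,0,-0.03,1],[0,0,0,0,0,-0.06,1],[0,0,0,0,0.03,-0.09,1],[0,0,0,0,0.065,-0.12,1],[0,0,0,0,0.1,-0.14,1]])

```text
time_s: 47.95
position: [0.5587, -0.049, 0.5601]
eef_rot: [-0.032, 3.14, -0.002]
wrist_force: [0.7, 0.5, -0.4]
opening: 0.0853
gripper_force: 0.0
```

Call:
play_rows(series=[[0,0,0,0,0.03,0,1],[0,0,0,0,0.06,0,1],[0,0,0,0,0.09,0,1],[0,0,0,0,0.12,0,1],[0,0,0,0,0.15,0,1]])

```text
time_s: 48.37
position: [0.5552, 0.1022, 0.5574]
eef_rot: [0.036, -3.141, 0.0]
wrist_force: [0.5, -0.4, -0.7]
opening: 0.0853
gripper_force: 0.0
```

Run:
```python
from h import *
from cell import manip
st();c=load()
for n in("scene","side"):
    im=manip.grab_frame(n)["image"];cv2.imwrite(f"pics/{n}10.png",im)
    hsv=cv2.cvtColor(im,cv2.COLOR_BGR2HSV)
    # bar: light wood along expected line between the forks; report transverse profile centre at several stations
    for t in (-.19,-.12,.12,.19):
        out=[]
        for dy in np.arange(-.03,.031,.002):
            y=np.radians(1.3);P=(.561+t*np.cos(y)-dy*np.sin(y),-.1465+t*np.sin(y)+dy*np.cos(y),.22)
            u,v=proj(c[n],P);out.append(int(im[int(round(v)),int(round(u))][2]))
        print(n,t,out)
```

```text
t 48.37 TCP [0.5552 0.1022 0.5574] G [0.555  0.1022 0.4024] ythe 91.32 zax [-8.e-04 -1.e-04 -1.e+00] F [ 0.5 -0.4 -0.7] op 0.0853 gf 0.0 q [ 0.   -0.03  1.66 -0.    1.52 -1.59]
scene -0.19 [21, 16, 16, 16, 16, 16, 17, 16, 16, 19, 14, 19, 19, 18, 18, 18, 16, 16, 23, 19, 19, 26, 23, 31, 31, 31, 31, 31, 34, 34, 34]
scene -0.12 [225, 225, 226, 226, 226, 226, 226, 226, 226, 224, 225, 222, 222, 223, 222, 222, 224, 224, 220, 212, 212, 163, 163, 163, 123, 123, 89, 90, 90, 54, 54]
scene 0.12 [214, 213, 213, 213, 213, 212, 212, 212, 214, 214, 213, 213, 213, 213, 213, 214, 208, 208, 203, 203, 189, 175, 151, 144, 144, 139, 139, 142, 142, 170, 170]
scene 0.19 [218, 218, 218, 220, 215, 215, 216, 206, 186, 186, 151, 151, 171, 188, 188, 216, 223, 225, 225, 216, 216, 175, 175, 150, 148, 148, 148, 143, 127, 117, 107]
side -0.19 [102, 104, 104, 110, 125, 125, 138, 138, 134, 134, 146, 190, 192, 210, 210, 213, 213, 209, 209, 183, 143, 143, 138, 138, 144, 144, 140, 140, 138, 138, 138]
side -0.12 [145, 145, 144, 139, 131, 121, 121, 121, 121, 136, 136, 172, 201, 206, 212, 212, 212, 212, 205, 205, 175, 151, 148, 144, 144, 143, 143, 143, 143, 143, 143]
side 0.12 [138, 138, 134, 134, 126, 112, 112, 108, 108, 133, 133, 188, 188, 206, 206, 205, 205, 199, 184, 184, 153, 152, 139, 139, 135, 135, 133, 140, 138, 138, 135]
side 0.19 [152, 149, 149, 140, 119, 135, 135, 129, 124, 130, 165, 165, 200, 200, 215, 215, 218, 218, 205, 205, 148, 148, 121, 121, 85, 92, 61, 61, 56, 54, 55]
```

Run:
```python
from h import *
c=load()
for n in ("scene","side"):
    a,b=[cv2.imread(f"pics/{n}{k}.png").astype(int) for k in (8,10)]
    for nm,p in dict(grip=(.487,.326,.066),blade=(.658,.347,.007),matL=(.73,.36,.004)).items():
        u,v=proj(c[n],p).round().astype(int);print(n,nm,np.abs(a-b)[v-8:v+8,u-10:u+10].mean().round(1))
```

```text
scene grip 2.0
scene blade 2.3
scene matL 1.9
side grip 4.3
side blade 5.9
side matL 29.4
```

Run:
```python
from h import *
from cell import manip
import pickle
f=manip.grab_frame("wrist");cv2.imwrite("pics/w5.png",f["image"])
im=f["image"];hsv=cv2.cvtColor(im,cv2.COLOR_BGR2HSV)
# trays via roof: boss
m=(im.min(2)>195).astype(np.uint8);k,l,s,ce=cv2.connectedComponentsWithStats(m)
print([(int(s[i,4]),ce[i].round(1).tolist(),onz(f,ce[i],.045)[:2].round(3)) for i in range(1,k) if s[i,4]>40])
# steel blade: bluish grey
m=((im[:,:,0]-im[:,:,2].astype(int))>15)&(im.min(2)>110);k,l,s,ce=cv2.connectedComponentsWithStats(m.astype(np.uint8))
print([(int(s[i,4]),onz(f,ce[i],.007)[:2].round(3)) for i in range(1,k) if s[i,4]>60])
```

```text
[(203, [10.8, 10.1], array([ 0.363, -0.321])), (163, [66.8, 11.2], array([ 0.362, -0.244])), (1312, [81.4, 78.1], array([ 0.448, -0.24 ])), (227, [105.5, 167.4], array([ 0.578, -0.227])), (221, [112.5, 239.6], array([ 0.701, -0.236])), (482, [54.8, 289.2], array([ 0.799, -0.353])), (97, [122.2, 289.9], array([ 0.798, -0.234]))]
[(1209, array([0.658, 0.347]))]
```

```bash
python3 -c "
from cell import manip
print(manip.hand_in())"
```

```text
the job is handed in; nothing more can be done
None
```

The job is handed in at about 48 s: all three trays stand on the box floor, the spatula lies flat on its mat, the sash is shut and the bar lies in both forks by my camera and force checks; the hand-in returned no verdict.

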